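# Fetch the lime half from behind the jars

### The arm

A 6-joint arm with a two-finger parallel gripper is mounted at the origin on a cart in front of the work surface, level with it; the furniture and walls round the work are solid. World frame = base frame: x ahead of the robot, y to its left, z up, the work surface at z = 0. Lengths are in mm, angles in rad, forces in N, time in s.
With the tool pointing down it reaches from about 400 to 925 mm from the base axis. Payload 12.5 kg.
Tool frame: the origin (TCP) lies midway between the tips of the shut fingers; the grasp point (between the pads) lies 19 mm behind it (env.pinch_z is the z of the grasp point in the tool frame, in mm); z points along the fingers, y is the line along which they close (so a half turn about z gives the same grasp; the last joint's range is limited). The gripper opens to 95 mm and grips with 3 to 60 N. Pads are 20 mm wide; open, the fingers measure 119 mm over their backs; the gripper's body (75 mm by 180 mm) begins 59 mm behind the grasp point.
Start: joints at [-1.245, 0.491, 1.559, -0, 1.092, -0.106], TCP at [261.592, -567.645, 178.561] pointing down, gripper open.
Joint ranges: [-3.1, 3.1], [-0.84, 2.19], [0.05, 2.79], [-1.13, 4.28], [0.06, 2.93], [-2.69, 2.69]. Speed limits (rad/s): [2.22, 2.22, 2.79, 3.14, 3.14, 3.14].

### API

Orientations are given as [roll, pitch, yaw] about the fixed x, y, z axes, in that order (R = Rz(yaw) Ry(pitch) Rx(roll)).
In Python, from cell import env, eyes gives the robot as it stands.
- The arm moves only by the shell command python3 -m inch 'ROWS'. ROWS is JSON, a list of rows, each a list of 3 entries, a list of its own where there are three numbers: the shift along the tool's x, y, z in units of 60 mm (1.0 is 60 mm), then the turn about the tool's z in units of 5 degrees (1.0 is 5 degrees), then the closure, from -1 (fully open) to 1 (shut). In form: [[[tx, ty, tz], turn, claw], ...]. A call has exactly 10 rows; each row shifts and turns the commanded pose from where the row before left it, along the tool's axes as they then stand; what a row does not reach is not made up. A row lasts 1/8 s, in which the tool goes at most 62.5 mm and 10.7 degrees, less where a joint would pass 70% of its speed; a pose out of reach is approached as far as the arm can. A call is refused whole if a number of a shift passes 1 or a number of a turn 1, either way. A call with a gripper value outside its range is refused whole. The fingers move at their own pace and stop on an object; the grip force is fixed at half the most. Time passes only in rows, so rows that do not move let the fingers close, or fill a call up. It gives the time, the measured TCP pose, the force, the opening and the grip force at its end, in the units of the state.
- env.state(): the state, without advancing time (a new reading comes with each control period).
- eyes.read_camera(name): name is "scene" or "top"; returns a dict with "pixels" (420x560x3 uint8, red, green, blue), "fx", "fy", "cx", "cy" (pixels), "extrinsics" (4x4, takes a point from world to camera coordinates). Camera axes: x right, y down, z forward; pixel columns grow to the right and rows downward; lengths in mm; the calibration is good to about 2 mm. A picture is of the moment at which its call begins. There is no depth.
- env.job_done(): hands the job in; it is judged then, once.
Trained networks look in a picture, given as the dict that the camera call returned (one of the last four; its "shot" number tells which), for a name from the list of things; names that differ only in an ending like _2 or _b are one class to them, and where a whole thing is asked for, a point or a joint stands for the part that bears it (a point fixed in the world has none). Each returns a list of dicts, best first, with "score" (0 to 1); they miss things now and then, are a little off and sometimes report something else, mostly with a low value. They report only what shows in the picture. A call takes as long as a camera call. They do not tell look-alikes from the thing itself.
- eyes.boxes_of(name, picture): "centre" ([row, column] in pixels, amid what is visible of it).
- eyes.cut_out(name, picture): "mask" (420x560 bool, what is visible of it) and "centre" ([row, column] in pixels, amid what is visible of it).
- eyes.spot_point(name, picture): "centre" ([row, column] in pixels: a listed point, or the origin of a listed thing).
The state is a dict: "t": time; "joints": joint angles; "qvel": joint speeds; "tau": joint torques, N m; "eef_pos": TCP position; "tcp_rot": TCP orientation; "ft_force": force on the tool from outside, world axes, zero at the start; "moment": the same for the moment, N m; "opening": opening from 0.0 (shut) to 1.0 (fully open); "grip_force": force on a finger pad.
Only numpy, scipy, OpenCV 4.12 (cv2) and the standard library are available. Lean on these libraries where they do the work, as an engineer would, in place of code of your own. Each camera call takes 0.05 s, during which the arm holds its last target. There are 200 camera calls.

### The job

Half a lime stands on the condiment rack behind a row of two spice jars and a salt shaker. First set all three standing upright on the steel tray, then, while they stand there, lay the lime half cut face up on the middle of the round board, and then put the jars and the shaker back upright on the rack, each exactly where it stood before. Do not tip any of them over, and let go of everything at the end.

Things in the scene. Friction and masses are not known exactly. Their poses are not given: they have to be found in the camera images.
- rack: light wooden rack, fixed, 130 (x) x 190 (y) mm, floor 10 mm above its underside; rim 8 mm thick, 30 mm high from the underside, at the back (+x) and sides, front (-x) open. Origin: centre of underside, z up. Dark flush 50 mm inlays at x = -28, y = -56, 0, +56 mm mark the places of jars and shaker (any order); the lime half is at x = +24, y = 0. Yaw up to 0.15 rad.
- tray: empty steel tray, fixed, 90 (x) x 210 (y) mm; floor 8 mm above its underside, rim 5 mm thick, 14 mm high from the underside. Origin: centre of the underside, z up. The two jars and the shaker fit in a row along its y, e.g. at x = 0, y = -58, 0, +58 mm. Changes places with rack and board; yaw up to 0.15 rad.
- bar_board: small round dark wooden board, fixed to the worktop, 120 mm across, 12 mm thick, flat. Origin: centre of the underside, z up. Changes places with rack and tray. (All three stand on the free worktop in front of a coffee maker 0.3 m tall, at x = 0.7 to 0.9, y = 0.1 to 0.25 m: bring the arm in high, about 0.4 m.)
- red_jar: round glass spice jar with a red lid, loose, upright, 45 mm across, 106 mm high, 0.11 kg; origin: centre of its underside, z up. Grip it from above with the pads about 80 mm above its underside (lower, the gripper's body meets the lid), closing along the rack's x (front to back): neighbours in the row are only about 12 mm away, the lime half behind is low. On the tray close along the tray's x.
- dark_jar: round glass spice jar with a black-brown lid (its top seen from above is green), loose, upright, 44 mm across, 105 mm high, 0.11 kg; origin at the centre of its underside, z up; grip like the red-lidded jar.
- shaker: glass salt shaker with a domed steel cap, loose, upright, 41 x 43 mm across, 91 mm high, 0.13 kg; origin at the centre of its underside, z up; grip like the jars, about 70 mm above its underside.
- lime: half a lime, loose, cut face up, 53 mm across, 24 mm high, widest near the top, 0.035 kg; origin at the centre of its underside, z up. Grip it across its width from above, low, closing along the rack's y (fingertips just clear of the rack's floor); while the taller jars stand in front of it there is no room for the gripper's body there.
There are look-alikes about, which are no part of the job. Several things have the shape of the lime; the one meant has the colours described above.

How it is judged:
By the outcome, as a careful person would: the job done as asked, in the order asked, and still so for the second after the job is handed in, with the robot touching nothing.
It also fails if it takes over 122 s, if anything falls off the work surface, if the arm or the gripper's body presses on something with over 40 N, if the wrist force passes 120 N, or if a joint passes its speed limit or range.

## Working session

There is one attempt and no reset: what is moved stays moved. The work goes in short steps, Python scripts to look and compute and a shell command to move; the robot and the scene stay as the last step left them, time stands still between calls to the robot, and variables do not carry over. Pictures are saved under pics/ and viewed, at most 14 in all, crops included, and the job is handed in when it is done.

```bash
ls; mkdir -p pics; cat > h.py <<'E'
import numpy as np, cv2
from cell import env, eyes
def ray(p,rc):
    E=np.array(p["extrinsics"]);R=E[:3,:3];o=-R.T@E[:3,3]
    d=R.T@np.array([(rc[1]-p["cx"])/p["fx"],(rc[0]-p["cy"])/p["fy"],1]);return o,d
def at(p,rc,z):
    o,d=ray(p,rc);return o+d*(z-o[2])/d[2]
def px(p,w):
    E=np.array(p["extrinsics"]);c=E[:3,:3]@np.array(w)+E[:3,3];return np.array([p["cy"]+p["fy"]*c[1]/c[2],p["cx"]+p["fx"]*c[0]/c[2]])
def tri(p,a,q,b):
    o1,d1=ray(p,a);o2,d2=ray(q,b);s=np.linalg.lstsq(np.c_[d1,-d2],o2-o1,rcond=None)[0]
    A=o1+s[0]*d1;B=o2+s[1]*d2;return (A+B)/2,np.linalg.norm(A-B)
def save(p,n): cv2.imwrite("pics/"+n+".png",cv2.cvtColor(p["pixels"],cv2.COLOR_RGB2BGR))
E
cat > a.py <<'E'
from h import *
np.set_printoptions(precision=1,suppress=True)
s=env.state();print(s,env.pinch_z)
P={c:eyes.read_camera(c) for c in("scene","top")}
for c in P: save(P[c],c+"0")
for n in "rack tray bar_board red_jar dark_jar shaker lime".split():
    for c in P:
        print(n,c,[(round(d["score"],2),np.round(d["centre"],1).tolist()) for d in eyes.spot_point(n,P[c])][:4],[(round(d["score"],2),np.round(d["centre"],1).tolist()) for d in eyes.boxes_of(n,P[c])][:4])
for c in P: print(c,-np.array(P[c]["extrinsics"])[:3,:3].T@np.array(P[c]["extrinsics"])[:3,3])
E
python3 a.py
```

```text
pics
{'t': 0.0, 'joints': array([-1.2,  0.5,  1.6, -0. ,  1.1, -0.1]), 'qvel': array([-0.,  0.,  0.,  0.,  0., -0.]), 'tau': array([ -0. , -61.3, -25.8,   0.1,   0. ,  -0. ]), 'eef_pos': array([ 261.5, -567.4,  178. ]), 'tcp_rot': array([-3.1, -0. ,  0.4]), 'ft_force': array([0.1, 0.5, 0.5]), 'moment': array([-0., -0.,  0.]), 'grip_force': 0.0, 'opening': 1.000108408457666} -18.8
rack scene [(0.76, [235.3, 255.9])] [(0.86, [240.0, 235.5])]
rack top [(0.75, [208.8, 238.2])] [(0.71, [202.1, 249.9]), (0.56, [216.3, 204.3])]
tray scene [(0.97, [204.6, 195.3])] [(0.87, [202.6, 193.1])]
tray top [(0.88, [117.2, 257.0])] [(0.8, [116.1, 257.5])]
bar_board scene [(0.67, [168.0, 272.6])] [(0.84, [172.3, 271.3]), (0.33, [213.1, 263.2])]
bar_board top [(0.77, [159.4, 367.9]), (0.48, [207.6, 236.9]), (0.43, [220.6, 234.5])] [(0.73, [159.5, 366.6])]
red_jar scene [(0.91, [237.4, 265.0])] [(0.77, [213.3, 267.0])]
red_jar top [(0.77, [219.7, 237.9])] [(0.94, [218.0, 229.8]), (0.32, [215.6, 205.2])]
dark_jar scene [(0.91, [252.6, 248.6])] [(0.8, [229.2, 248.0])]
dark_jar top [(0.71, [217.6, 208.2]), (0.42, [225.2, 262.8])] [(0.84, [218.0, 205.0])]
shaker scene [(0.88, [224.7, 278.8])] [(0.64, [207.4, 279.1])]
shaker top [(0.55, [224.4, 261.4])] [(0.97, [222.7, 261.3])]
lime scene [(0.93, [305.5, 214.6]), (0.78, [293.2, 285.6]), (0.73, [283.5, 340.2]), (0.62, [258.6, 314.2])] [(0.97, [282.6, 286.4]), (0.93, [296.2, 213.8]), (0.81, [278.1, 339.0]), (0.75, [254.4, 315.0])]
lime top [(0.93, [224.1, 136.1]), (0.9, [316.5, 206.8]), (0.88, [196.3, 238.7]), (0.87, [276.2, 176.1])] [(0.98, [278.7, 172.8]), (0.97, [222.4, 133.3]), (0.89, [321.2, 207.0]), (0.71, [284.4, 230.8])]
scene [ -57.5 1041.7  686.6]
top [361.3 214.6 948.8]
```

View pics/scene0.png

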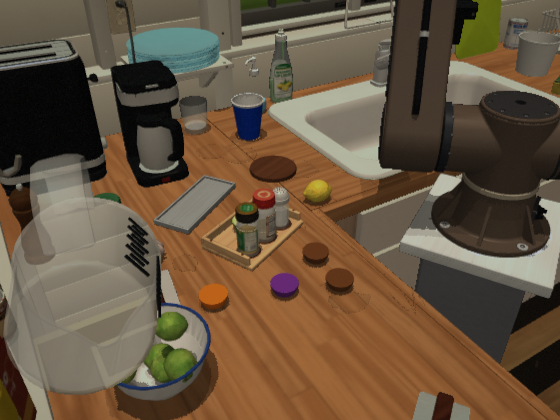

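View pics/top0.png

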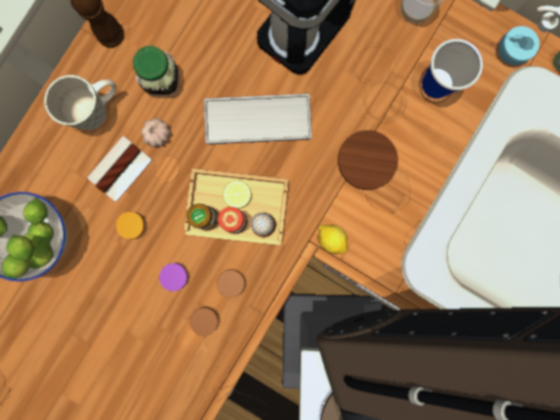

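The scene view shows the rack at about (235,255) with the jars and shaker in front. The tray is at (203,195) and the board at (168,272). In the top view the real lime half, pale green, is at (194,237). The look-alikes (orange, purple, brown) are elsewhere. In the row, left to right, stand the dark jar (216,202), red jar (219,231) and shaker (224,262). Next I'll fit models to the masks in both views.

```bash
cat > fit.py <<'E'
from h import *
from scipy.optimize import minimize
np.set_printoptions(precision=3,suppress=True)
def box(a,b,z0,z1): return np.array([[x,y,z] for x in(-a/2,a/2) for y in(-b/2,b/2) for z in(z0,z1)])
def cyl(*rz): return np.array([[r*np.cos(t),r*np.sin(t),z] for r,z in rz for t in np.linspace(0,6.283,32)])
M=dict(rack=box(130,190,0,30),tray=box(90,210,0,14),bar_board=cyl((60,0),(60,12)),red_jar=cyl((22.5,0),(22.5,106)),
 dark_jar=cyl((22,0),(22,105)),shaker=cyl((21,0),(21,70),(12,89)),lime=cyl((15,0),(26,18),(26.5,24)))
def hull(pts):
    m=np.zeros((1680,2240),np.uint8);cv2.fillConvexPoly(m,cv2.convexHull(np.round((pts+.5)*4).astype(np.int32)),1);return m
def masks(n,P,near=None):
    out={}
    for c,p in P.items():
        L=[d for d in eyes.cut_out(n,p)]
        if near is not None: L=[d for d in L if np.linalg.norm(np.array(d["centre"])-px(p,near))<25]
        if L:
            ys,xs=np.nonzero(L[0]["mask"]);out[c]=(L[0]["score"],np.c_[xs,ys].astype(float),L[0]["centre"])
    return out
def fit(n,P,x0,free="xyw",near=None,verbose=True):
    mk=masks(n,P,near);H={c:hull(v[1]) for c,v in mk.items()}
    x0=np.array(x0,float) # x y z yaw
    idx=["xyzw".index(k) for k in free]
    def cost(v,per=False):
        q=x0.copy();q[idx]=v;c,s=np.cos(q[3]),np.sin(q[3])
        W=M[n]@np.array([[c,s,0],[-s,c,0],[0,0,1]])+q[:3];r={}
        for k in H:
            h=hull(np.array([px(P[k],w)[::-1] for w in W]));r[k]=1-(h&H[k]).sum()/(h|H[k]).sum()
        return r if per else sum(r.values())
    st=np.array([6,6,6,.08])[idx]
    v=x0[idx]
    for _ in range(2):
        r=minimize(cost,v,method="Nelder-Mead",options=dict(initial_simplex=np.vstack([v]+[v+np.eye(len(v))[i]*st[i] for i in range(len(v))]),xatol=.05,fatol=1e-4));v=r.x
    q=x0.copy();q[idx]=v
    if verbose: print(n,q,{k:round(a,3) for k,a in cost(v,True).items()},flush=True)
    return q
E
cat > b.py <<'E'
from fit import *
P={c:eyes.read_camera(c) for c in("scene","top")}
t=P["top"]
g={"rack":[208,237],"tray":[118,257],"bar_board":[160,367],"red_jar":[219,233],"dark_jar":[217,206],"shaker":[223,262],"lime":[195,238]}
z={"rack":20,"tray":10,"bar_board":10,"red_jar":90,"dark_jar":90,"shaker":80,"lime":30}
for n in g:
    a=at(t,g[n],z[n]);zz=10 if n in("red_jar","dark_jar","shaker","lime") else 0
    x0=[a[0],a[1],zz,0]
    for f in (("xyw","xyzw") if n in("rack","tray") else ("xy","xyz")): fit(n,P,x0,f,near=a)
# raw inlay / top checks
o,_=tri(P["scene"],[194,263.5],t,[219,231]);print("red lid",o,_)
cv2.imwrite("pics/crop.png",cv2.resize(cv2.cvtColor(t["pixels"],cv2.COLOR_RGB2BGR)[85:255,175:325],None,fx=4,fy=3.5,interpolation=cv2.INTER_CUBIC))
E
time python3 b.py
```

```text
rack [428.278 291.824   0.     -0.085] {'scene': np.float64(0.078), 'top': np.float64(0.014)}
rack [428.525 291.202  -3.576  -0.083] {'scene': np.float64(0.064), 'top': np.float64(0.01)}
tray [605.548 255.497   0.      0.083] {'scene': np.float64(0.039), 'top': np.float64(0.03)}
tray [606.933 254.673  -2.094   0.078] {'scene': np.float64(0.031), 'top': np.float64(0.027)}
bar_board [529.653  34.922   0.      0.   ] {'scene': np.float64(0.124), 'top': np.float64(0.028)}
bar_board [530.468  33.966  -2.239   0.   ] {'scene': np.float64(0.122), 'top': np.float64(0.024)}
red_jar [401.042 294.133  10.      0.   ] {'scene': np.float64(0.14), 'top': np.float64(0.146)}
red_jar [400.39  293.368   5.823   0.   ] {'scene': np.float64(0.14), 'top': np.float64(0.134)}
dark_jar [405.655 349.994  10.      0.   ] {'scene': np.float64(0.07), 'top': np.float64(0.096)}
dark_jar [405.517 350.414   5.378   0.   ] {'scene': np.float64(0.063), 'top': np.float64(0.086)}
shaker [394.831 237.607  10.      0.   ] {'scene': np.float64(0.281)}
shaker [397.807 234.632   5.4     0.   ] {'scene': np.float64(0.271)}
lime [451.175 290.669  10.      0.   ] {'top': np.float64(0.079)}
lime [451.955 290.827   4.056   0.   ] {'top': np.float64(0.068)}
red lid [399.838 293.215 113.648] 1.8050950025384773
real	0m28.937s
user	0m14.143s
sys	0m9.947s
```

```bash
cat > go.py <<'E'
import sys;from h import *
from scipy.spatial.transform import Rotation as R
# usage: go.py x y z yaw : remaining in tool units, turn first then shift in the new tool axes
def go(x,y,z,yaw):
    s=env.state();r=R.from_euler("xyz",s["tcp_rot"]);T=R.from_euler("xyz",[np.pi,0,yaw])
    d=np.array([x,y,z])-s["eef_pos"];cur=r.as_matrix();w=np.arctan2(cur[1,0],cur[0,0])
    dy=(yaw-w+np.pi)%(2*np.pi)-np.pi
    print("t",round(s["t"],2),"pos",np.round(s["eef_pos"],1),"yaw",round(w,3),"j",np.round(s["joints"],2),"F",np.round(s["ft_force"],1),"op",round(s["opening"],3),"grip",round(s["grip_force"],1))
    print(" mm",np.round(d,1),"turn",round(-np.degrees(dy)/5,2),"shift after turn",np.round(T.as_matrix().T@d/60,3),"before turn",np.round(cur.T@d/60,3))
a=list(map(float,sys.argv[1:]))
for i in range(0,len(a),4): go(*a[i:i+4])
E
python3 go.py 401 294 300 1.486
python3 - <<'E'
from h import *
t=eyes.read_camera("top");s=eyes.read_camera("scene")
for rc in([72,298],[38,258],[10,352]): print(at(t,rc,0),at(t,rc,300))
for rc in([182,158],[165,186],[155,124]): print(at(s,rc,0))
for rc in([66,118],[60,170]): print(at(s,rc,300))
E
```

```text
t 3.0 pos [ 261.6 -567.7  178.5] yaw 0.432 j [-1.24  0.49  1.56  0.    1.09 -0.11] F [-0.8 -0.1  0.4] op 0.998 grip 0.0
 mm [139.4 861.7 121.5] turn -12.08 shift after turn [14.506  1.099 -2.024] before turn [  8.12  -12.07   -2.025]
[704.70345363 176.6608562    0.        ] [596.10932954 188.64655989 300.        ]
[772.86022226 259.27168364   0.        ] [642.71503486 245.1359733  300.        ]
[835.95311565  69.43632874   0.        ] [685.85805434 115.32625979 300.        ]
[748.13305067 223.65394884   0.        ]
[738.91930991 123.19370753   0.        ]
[918.40326081 160.18088246   0.        ]
[776.0967302  257.43785265 300.        ]
[702.94283346 174.79393454 300.        ]
```

View pics/crop.png

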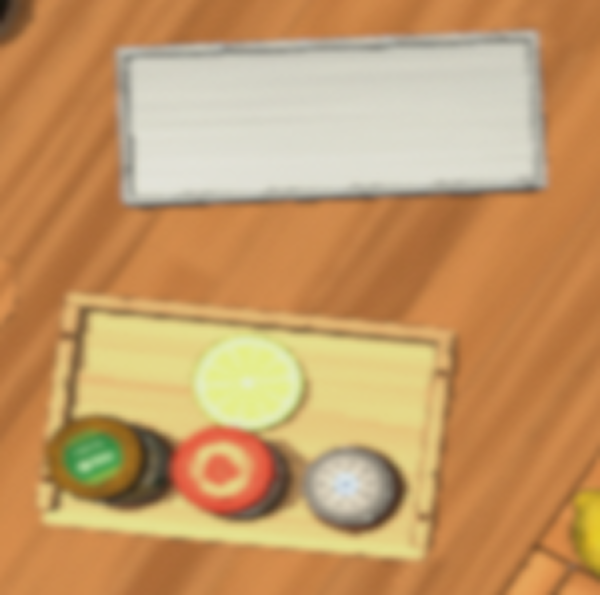

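Crop of the top view: the tray is empty, and the lime lies cut face up behind the red jar. The jar and shaker poses match the inlays, so I'll rise, turn and swing over.

```bash
python3 -m inch '[[[0,0,-0.37],-1,-1],[[0,0,-0.37],-1,-1],[[0,0,-0.37],-1,-1],[[0,0,-0.37],-1,-1],[[0,0,-0.37],-1,-1],[[0,0,-0.37],-1,-1],[[0,0,-0.37],-1,-1],[[0,0,-0.37],-1,-1],[[0,0,-0.37],-1,-1],[[0,0,-0.37],-1,-1]]'
python3 -m inch '[[[0,0,0],-1,-1],[[0,0,0],-1,-1],[[0.34,0.43,0],0,-1],[[0.34,0.43,0],0,-1],[[0.34,0.43,0],0,-1],[[0.34,0.43,0],0,-1],[[0.34,0.43,0],0,-1],[[0.34,0.43,0],0,-1],[[0.34,0.43,0],0,-1],[[0.34,0.43,0],0,-1]]'
python3 go.py 600 -50 400 1.486 405.4 350 400 1.486
```

```text
t: 4.35
eef_pos: [261.6, -567.5, 401.3]
tcp_rot: [3.142, 0.0, 1.307]
ft_force: [0.0, 0.4, -0.5]
opening: 1.0
grip_force: 0.0
t: 5.6
eef_pos: [482.9, -423.3, 400.6]
tcp_rot: [3.142, 0.0, 1.479]
ft_force: [-0.4, 0.0, 0.5]
opening: 0.999
grip_force: 0.0
t 5.6 pos [ 482.9 -423.3  400.6] yaw 1.479 j [-0.82  0.4   1.14 -0.    1.6  -0.73] F [-0.4  0.   0.5] op 0.999 grip 0.0
 mm [117.1 373.3  -0.6] turn -0.08 shift after turn [6.365 1.417 0.01 ] before turn [6.375 1.373 0.009]
t 5.6 pos [ 482.9 -423.3  400.6] yaw 1.479 j [-0.82  0.4   1.14 -0.    1.6  -0.73] F [-0.4  0.   0.5] op 0.999 grip 0.0
 mm [-7.750e+01  7.733e+02 -6.000e-01] turn -0.08 shift after turn [ 1.2733e+01 -2.3790e+00  1.0000e-02] before turn [ 1.2716e+01 -2.4680e+00  8.0000e-03]
```

```bash
python3 -m inch '[[[0.637,0.142,0],-0.08,-1],[[0.637,0.142,0],0,-1],[[0.637,0.142,0],0,-1],[[0.637,0.142,0],0,-1],[[0.637,0.142,0],0,-1],[[0.637,0.142,0],0,-1],[[0.637,0.142,0],0,-1],[[0.637,0.142,0],0,-1],[[0.637,0.142,0],0,-1],[[0.637,0.142,0],0,-1]]'
python3 -m inch '[[[0.637,-0.38,0.2],0,-1],[[0.637,-0.38,0.2],0,-1],[[0.637,-0.38,0.2],0,-1],[[0.637,-0.38,0.2],0,-1],[[0.637,-0.38,0.2],0,-1],[[0.637,-0.38,0.2],0,-1],[[0.637,-0.38,0.2],0,-1],[[0.637,-0.38,0.2],0,-1],[[0.637,-0.38,0.2],0,-1],[[0.637,-0.38,0.2],0,-1]]'
python3 go.py 405.3 350 71.5 1.486
```

```text
t: 6.85
eef_pos: [599.8, -49.2, 400.6]
tcp_rot: [3.141, 0.0, 1.486]
ft_force: [-0.5, 0.3, -0.3]
opening: 1.002
grip_force: 0.0
t: 8.1
eef_pos: [404.0, 350.9, 280.3]
tcp_rot: [3.141, -0.0, 1.486]
ft_force: [0.6, 0.4, -0.3]
opening: 1.0
grip_force: 0.0
t 8.1 pos [404.  350.9 280.3] yaw 1.486 j [ 0.59  0.27  1.63 -0.    1.24  0.68] F [ 0.6  0.4 -0.3] op 1.0 grip 0.0
 mm [   1.3   -0.9 -208.8] turn -0.0 shift after turn [-0.013  0.023  3.479] before turn [-0.013  0.022  3.479]
```

```bash
python3 -m inch '[[[-0.013,0.023,0.45],0,-1],[[0,0,0.45],0,-1],[[0,0,0.45],0,-1],[[0,0,0.45],0,-1],[[0,0,0.45],0,-1],[[0,0,0.45],0,-1],[[0,0,0.4],0,-1],[[0,0,0.25],0,-1],[[0,0,0.13],0,-1],[[0,0,0],0,-1]]'
python3 -m inch '[[[0,0,0],0,1],[[0,0,0],0,1],[[0,0,0],0,1],[[0,0,0],0,1],[[0,0,0],0,1],[[0,0,0],0,1],[[0,0,0],0,1],[[0,0,0],0,1],[[0,0,0],0,1],[[0,0,0],0,1]]'
python3 go.py 405.3 350 71.5 1.486
```

```text
t: 9.35
eef_pos: [406.2, 348.7, 71.7]
tcp_rot: [-3.141, 0.0, 1.486]
ft_force: [0.7, 0.5, 1.3]
opening: 0.997
grip_force: 0.0
t: 10.6
eef_pos: [406.1, 348.7, 71.7]
tcp_rot: [3.142, 0.0, 1.486]
ft_force: [-0.1, -0.0, 0.3]
opening: 0.455
grip_force: 30.0
t 10.6 pos [406.1 348.7  71.7] yaw 1.486 j [ 0.59  0.5   1.89 -0.    0.75  0.67] F [-0.1 -0.   0.3] op 0.455 grip 30.0
 mm [-0.8  1.3 -0.2] turn -0.0 shift after turn [ 0.02  -0.015  0.003] before turn [ 0.02  -0.015  0.003]
```

```bash
python3 -m inch '[[[0,0,-0.1],0,1],[[0,0,-0.3],0,1],[[0,0,-0.45],0,1],[[0,0,-0.45],0,1],[[0,0,-0.45],0,1],[[0,0,-0.45],0,1],[[0,0,-0.4],-0.48,1],[[0,0,-0.4],-0.48,1],[[0,0,-0.2],-0.48,1],[[0,0,-0.1],-0.48,1]]'
python3 -m inch '[[[-0.05,0.2,0],0,1],[[-0.08,0.35,0],0,1],[[-0.09,0.4,0],0,1],[[-0.09,0.4,0],0,1],[[-0.09,0.4,0],0,1],[[-0.09,0.4,0],0,1],[[-0.09,0.4,0],0,1],[[-0.07,0.28,0],0,1],[[-0.04,0.15,0],0,1],[[0,0,0],0,1]]'
python3 go.py 587.9 322.3 71 1.654
```

```text
t: 11.85
eef_pos: [406.1, 348.7, 270.8]
tcp_rot: [3.141, -0.0, 1.655]
ft_force: [-0.6, 0.0, -1.5]
opening: 0.455
grip_force: 30.0
t: 13.1
eef_pos: [588.1, 322.0, 269.3]
tcp_rot: [-3.141, 0.0, 1.653]
ft_force: [-0.2, -0.1, -1.0]
opening: 0.452
grip_force: 30.0
t 13.1 pos [588.1 322.  269.3] yaw 1.653 j [ 0.4   0.49  1.31 -0.    1.34  0.32] F [-0.2 -0.1 -1. ] op 0.452 grip 30.0
 mm [  -0.2    0.3 -198.3] turn -0.01 shift after turn [ 6.000e-03 -2.000e-03  3.305e+00] before turn [ 0.006 -0.     3.305]
```

```bash
python3 -m inch '[[[0,0,0.4],0,1],[[0,0,0.5],0,1],[[0,0,0.5],0,1],[[0,0,0.5],0,1],[[0,0,0.5],0,1],[[0,0,0.4],0,1],[[0,0,0.25],0,1],[[0,0,0.15],0,1],[[0,0,0.08],0,1],[[0,0,0.03],0,1]]'
python3 go.py 587.9 322.3 70 1.654
```

```text
t: 14.35
eef_pos: [587.9, 322.3, 71.4]
tcp_rot: [3.141, -0.0, 1.654]
ft_force: [-0.1, 0.1, -0.7]
opening: 0.454
grip_force: 30.0
t 14.35 pos [587.9 322.3  71.4] yaw 1.654 j [ 0.4   0.67  1.54 -0.    0.93  0.32] F [-0.1  0.1 -0.7] op 0.454 grip 30.0
 mm [-0.  -0.  -1.4] turn -0.01 shift after turn [-0.    -0.     0.024] before turn [-0.    -0.     0.024]
```

```bash
python3 -m inch '[[[0,0,0.015],0,1],[[0,0,0.015],0,1],[[0,0,0],0,1],[[0,0,0],0,-1],[[0,0,0],0,-1],[[0,0,0],0,-1],[[0,0,0],0,-1],[[0,0,0],0,-1],[[0,0,0],0,-1],[[0,0,-0.1],0,-1]]'
python3 go.py 587.9 322.3 70 1.654
python3 -m inch '[[[0,0,-0.3],0,-1],[[0,0,-0.45],0,-1],[[0,0,-0.45],0,-1],[[0,0,-0.45],0,-1],[[0,0,-0.45],0,-1],[[0,0,-0.45],0,-1],[[0,0,-0.3],0.48,-1],[[0,0,-0.25],0.48,-1],[[0,0,0],0.48,-1],[[0,0,0],0.48,-1]]'
python3 go.py 401 294.1 270 1.486; python3 - <<'E'
from h import *
p=eyes.read_camera("scene");save(p,"s1")
q=eyes.read_camera("top");save(q,"t1")
E
```

```text
t: 15.6
eef_pos: [587.5, 322.1, 75.1]
tcp_rot: [-3.141, 0.0, 1.654]
ft_force: [-0.2, -0.2, 0.4]
opening: 0.994
grip_force: 0.0
t 15.6 pos [587.5 322.1  75.1] yaw 1.654 j [ 0.4   0.66  1.54 -0.    0.94  0.32] F [-0.2 -0.2  0.4] op 0.994 grip 0.0
 mm [ 0.4  0.2 -5.1] turn -0.0 shift after turn [0.003 0.007 0.085] before turn [0.003 0.007 0.085]
t: 16.85
eef_pos: [587.7, 322.2, 263.1]
tcp_rot: [3.14, -0.001, 1.485]
ft_force: [0.4, 0.5, -0.4]
opening: 1.003
grip_force: 0.0
t 16.85 pos [587.7 322.2 263.1] yaw 1.485 j [ 0.4   0.49  1.32 -0.    1.32  0.49] F [ 0.4  0.5 -0.4] op 1.003 grip 0.0
 mm [-186.7  -28.1    6.9] turn -0.02 shift after turn [-0.731 -3.06  -0.115] before turn [-0.735 -3.059 -0.12 ]
```

View pics/s1.png

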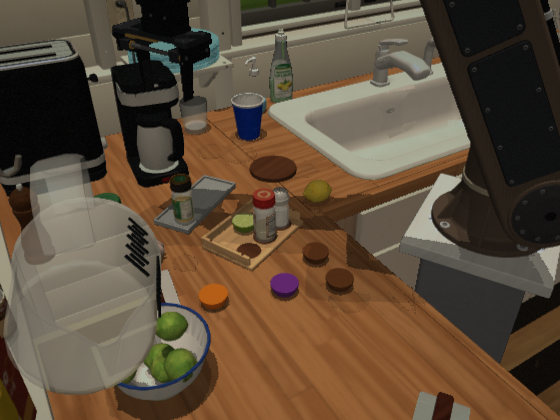

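The dark jar stands upright on the tray at (200,181), and its inlay is bare at about (250,250). Next is the red jar.

```bash
python3 -m inch '[[[-0.05,-0.2,0],0,-1],[[-0.08,-0.35,0],0,-1],[[-0.1,-0.42,0],0,-1],[[-0.1,-0.42,0],0,-1],[[-0.1,-0.42,0],0,-1],[[-0.1,-0.42,0],0,-1],[[-0.1,-0.42,0],0,-1],[[-0.07,-0.28,0],0,-1],[[-0.03,-0.13,0],0,-1],[[0,0,0],0,-1]]'
python3 -m inch '[[[0,0,0.45],0,-1],[[0,0,0.45],0,-1],[[0,0,0.45],0,-1],[[0,0,0.45],0,-1],[[0,0,0.45],0,-1],[[0,0,0.4],0,-1],[[0,0,0.3],0,-1],[[0,0,0.17],0,-1],[[0,0,0.07],0,-1],[[0,0,0],0,-1]]'
python3 go.py 401 294.1 71.7 1.486
```

```text
t: 18.2
eef_pos: [401.1, 294.2, 261.5]
tcp_rot: [3.141, -0.0, 1.486]
ft_force: [0.3, 0.2, -0.4]
opening: 1.003
grip_force: 0.0
t: 19.45
eef_pos: [401.4, 294.2, 70.0]
tcp_rot: [3.141, -0.0, 1.486]
ft_force: [0.6, 0.5, -0.2]
opening: 1.001
grip_force: 0.0
t 19.45 pos [401.4 294.2  70. ] yaw 1.486 j [ 0.5   0.46  1.98 -0.    0.69  0.58] F [ 0.6  0.5 -0.2] op 1.001 grip 0.0
 mm [-0.4 -0.1  1.7] turn -0.0 shift after turn [-0.002 -0.006 -0.028] before turn [-0.002 -0.006 -0.028]
```

Grip, lift and carry to S16 (592.2, 270.4).

```bash
python3 -m inch '[[[0,0,-0.028],0,-1],[[0,0,0],0,1],[[0,0,0],0,1],[[0,0,0],0,1],[[0,0,0],0,1],[[0,0,0],0,1],[[0,0,0],0,1],[[0,0,0],0,1],[[0,0,0],0,1],[[0,0,0],0,1]]'
python3 go.py 401 294.1 71.7 1.486
python3 -m inch '[[[0,0,-0.1],0,1],[[0,0,-0.3],0,1],[[0,0,-0.45],0,1],[[0,0,-0.45],0,1],[[0,0,-0.45],0,1],[[0,0,-0.45],0,1],[[0,0,-0.4],-0.48,1],[[0,0,-0.4],-0.48,1],[[0,0,-0.2],-0.48,1],[[0,0,-0.1],-0.48,1]]'
python3 go.py 592.2 270.4 270 1.654
```

```text
t: 20.7
eef_pos: [401.1, 294.1, 71.6]
tcp_rot: [-3.142, 0.0, 1.486]
ft_force: [-1.1, -1.1, -0.2]
opening: 0.461
grip_force: 30.0
t 20.7 pos [401.1 294.1  71.6] yaw 1.486 j [ 0.5   0.46  1.98 -0.    0.7   0.58] F [-1.1 -1.1 -0.2] op 0.461 grip 30.0
 mm [-0.1 -0.   0.1] turn -0.0 shift after turn [-0.001 -0.001 -0.002] before turn [-0.001 -0.001 -0.002]
t: 21.95
eef_pos: [401.0, 294.1, 270.7]
tcp_rot: [3.141, -0.0, 1.655]
ft_force: [-0.5, 0.8, -0.1]
opening: 0.462
grip_force: 30.0
t 21.95 pos [401.  294.1 270.7] yaw 1.655 j [ 0.5   0.22  1.73 -0.    1.19  0.42] F [-0.5  0.8 -0.1] op 0.462 grip 30.0
 mm [191.2 -23.7  -0.7] turn 0.01 shift after turn [-0.659  3.142  0.011] before turn [-0.662  3.142  0.015]
```

```bash
python3 -m inch '[[[-0.05,0.2,0],0,1],[[-0.08,0.35,0],0,1],[[-0.09,0.43,0],0,1],[[-0.09,0.43,0],0,1],[[-0.09,0.43,0],0,1],[[-0.09,0.43,0],0,1],[[-0.08,0.43,0],0,1],[[-0.06,0.3,0],0,1],[[-0.03,0.142,0],0,1],[[0,0,0],0,1]]'
python3 go.py 592.2 270.4 69.7 1.654
python3 -m inch '[[[0,0,0.4],0,1],[[0,0,0.5],0,1],[[0,0,0.5],0,1],[[0,0,0.5],0,1],[[0,0,0.5],0,1],[[0,0,0.4],0,1],[[0,0,0.25],0,1],[[0,0,0.15],0,1],[[0,0,0.08],0,1],[[0,0,0.03],0,1]]'
python3 go.py 592.2 270.4 69.7 1.654
```

```text
t: 23.2
eef_pos: [592.8, 269.8, 268.8]
tcp_rot: [-3.141, 0.0, 1.653]
ft_force: [0.4, 0.2, -0.5]
opening: 0.458
grip_force: 30.0
t 23.2 pos [592.8 269.8 268.8] yaw 1.653 j [ 0.33  0.46  1.36 -0.    1.32  0.24] F [ 0.4  0.2 -0.5] op 0.458 grip 30.0
 mm [  -0.6    0.6 -199.1] turn -0.02 shift after turn [ 0.011 -0.009  3.318] before turn [ 0.012 -0.006  3.318]
t: 24.45
eef_pos: [592.4, 270.3, 71.3]
tcp_rot: [3.141, -0.0, 1.654]
ft_force: [0.2, 1.5, -1.6]
opening: 0.457
grip_force: 30.0
t 24.45 pos [592.4 270.3  71.3] yaw 1.654 j [ 0.33  0.64  1.6  -0.    0.9   0.24] F [ 0.2  1.5 -1.6] op 0.457 grip 30.0
 mm [-0.2  0.1 -1.6] turn -0.01 shift after turn [ 0.001 -0.004  0.027] before turn [ 0.001 -0.004  0.027]
```

```bash
python3 -m inch '[[[0,0,0.015],0,1],[[0,0,0.013],0,1],[[0,0,0],0,1],[[0,0,0],0,-1],[[0,0,0],0,-1],[[0,0,0],0,-1],[[0,0,0],0,-1],[[0,0,0],0,-1],[[0,0,0],0,-1],[[0,0,-0.1],0,-1]]'
python3 -m inch '[[[0,0,-0.3],0,-1],[[0,0,-0.45],0,-1],[[0,0,-0.45],0,-1],[[0,0,-0.45],0,-1],[[0,0,-0.45],0,-1],[[0,0,-0.45],0,-1],[[0,0,-0.3],0.48,-1],[[0,0,-0.25],0.48,-1],[[0,0,0],0.48,-1],[[0,0,0],0.48,-1]]'
cat > c.py <<'E'
from fit import *
P={c:eyes.read_camera(c) for c in("scene","top")}
for n,x,y,z in(("shaker",395,238,10),("lime",452,290,10),("red_jar",592,270,8),("dark_jar",588,322,8)): fit(n,P,[x,y,z,0],"xy",near=[x,y,z+60 if n!="lime" else 20])
save(P["scene"],"s2");save(P["top"],"t2")
E
python3 c.py; python3 go.py 395.3 238.2 262 1.486
```

```text
t: 25.7
eef_pos: [592.0, 270.2, 75.1]
tcp_rot: [-3.141, 0.0, 1.654]
ft_force: [-0.4, -0.4, 0.2]
opening: 0.999
grip_force: 0.0
t: 26.95
eef_pos: [592.1, 270.3, 263.1]
tcp_rot: [3.14, -0.001, 1.485]
ft_force: [0.5, -0.7, -0.1]
opening: 0.998
grip_force: 0.0
shaker [397.182 236.58   10.      0.   ] {'scene': np.float64(0.212)}
lime [449.999 295.432  10.      0.   ] {'scene': np.float64(0.098)}
red_jar [592. 270.   8.   0.] {}
dark_jar [587.286 324.967   8.      0.   ] {'scene': np.float64(0.045)}
t 27.45 pos [592.2 270.3 261.4] yaw 1.486 j [ 0.33  0.47  1.38 -0.    1.3   0.41] F [0.1 0.2 0. ] op 0.999 grip 0.0
 mm [-196.9  -32.1    0.6] turn 0.0 shift after turn [-0.81  -3.225 -0.01 ] before turn [-0.81  -3.225 -0.011]
```

View pics/s2.png

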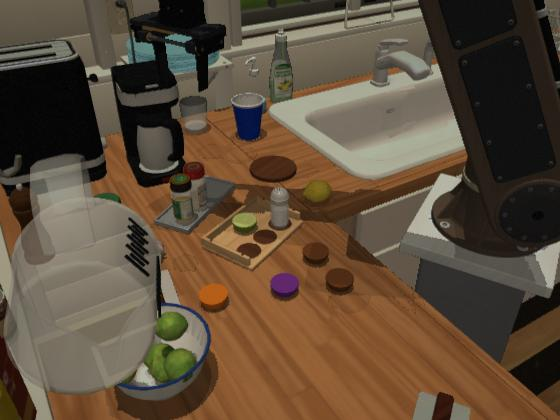

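Dark and red jars stand upright on the tray. The shaker is alone on the rack at (210,279), with the lime visible at (224,245). Next is the shaker.

```bash
python3 -m inch '[[[-0.05,-0.2,0],0,-1],[[-0.09,-0.36,0],0,-1],[[-0.11,-0.44,0],0,-1],[[-0.11,-0.44,0],0,-1],[[-0.11,-0.44,0],0,-1],[[-0.11,-0.44,0],0,-1],[[-0.11,-0.44,0],0,-1],[[-0.08,-0.32,0],0,-1],[[-0.04,-0.145,0],0,-1],[[0,0,0],0,-1]]'
python3 -m inch '[[[0,0,0.48],0,-1],[[0,0,0.48],0,-1],[[0,0,0.48],0,-1],[[0,0,0.48],0,-1],[[0,0,0.48],0,-1],[[0,0,0.4],0,-1],[[0,0,0.3],0,-1],[[0,0,0.17],0,-1],[[0,0,0.06],0,-1],[[0,0,0],0,-1]]'
python3 go.py 395.3 238.2 61.7 1.486
python3 -m inch '[[[0,0,0],0,-1],[[0,0,0],0,1],[[0,0,0],0,1],[[0,0,0],0,1],[[0,0,0],0,1],[[0,0,0],0,1],[[0,0,0],0,1],[[0,0,0],0,1],[[0,0,0],0,1],[[0,0,0],0,1]]'
python3 go.py 395.3 238.2 61.7 1.486
```

```text
t: 28.7
eef_pos: [395.0, 238.2, 261.6]
tcp_rot: [3.141, -0.0, 1.486]
ft_force: [-0.2, -1.5, 0.8]
opening: 1.0
grip_force: 0.0
t: 29.95
eef_pos: [395.6, 238.3, 61.7]
tcp_rot: [3.141, -0.0, 1.486]
ft_force: [0.0, 0.6, -0.7]
opening: 1.005
grip_force: 0.0
t 29.95 pos [395.6 238.3  61.7] yaw 1.486 j [ 0.4   0.44  2.07 -0.    0.63  0.48] F [ 0.   0.6 -0.7] op 1.005 grip 0.0
 mm [-0.3 -0.1  0. ] turn -0.0 shift after turn [-0.002 -0.004 -0.001] before turn [-0.002 -0.004 -0.001]
t: 31.2
eef_pos: [396.2, 238.7, 62.7]
tcp_rot: [3.139, -0.001, 1.486]
ft_force: [-2.6, 0.7, 33.4]
opening: 0.112
grip_force: 20.5
t 31.2 pos [396.2 238.7  62.7] yaw 1.486 j [0.4  0.44 2.07 0.   0.63 0.48] F [-2.6  0.7 33.4] op 0.112 grip 20.5
 mm [-0.9 -0.5 -1. ] turn -0.0 shift after turn [-0.01  -0.014  0.017] before turn [-0.01  -0.014  0.017]
```

The fingers have closed on the dome and slipped up, so I'll look.

```bash
python3 - <<'E'
from h import *
p=eyes.read_camera("scene");q=eyes.read_camera("top")
a=cv2.resize(p["pixels"][150:270,190:340],None,fx=4,fy=4,interpolation=cv2.INTER_CUBIC)
cv2.imwrite("pics/c3.png",a[:,:,::-1])
E
```

```text
(no output)
```

View pics/c3.png

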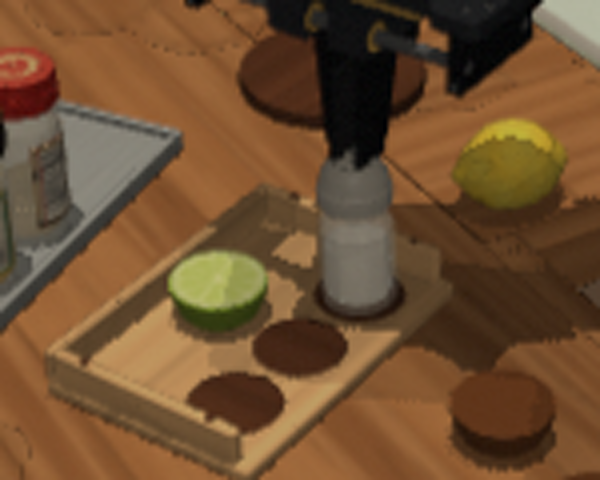

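```bash
python3 - <<'E'
from h import *
p=eyes.read_camera("scene")
np.set_printoptions(precision=1,suppress=True)
for z in(10,62.7,80,101): print(z,px(p,[396,238.5,z]),"crop",(px(p,[396,238.5,z])-[150,190])*4)
s=env.state();print(s["ft_force"],s["moment"],s["opening"],s["grip_force"],s["eef_pos"])
E
```

```text
10 [222.3 279.4] crop [289.3 357.4]
62.7 [202.2 279.2] crop [209.  356.8]
80 [195.4 279.2] crop [181.7 356.6]
101 [187.  279.1] crop [147.8 356.4]
[-3.8 -0.2 30.5] [0.1 0.6 0. ] 0.01637567396617535 15.675298080587652 [397.1 239.2  63.7]
```

The fingers are squeezing into the tapering dome and pressing down with about 30 N. I'll open, check the shaker, then grip lower on the glass.

```bash
python3 -m inch '[[[0,0,0],0,-1],[[0,0,0],0,-1],[[0,0,0],0,-1],[[0,0,0],0,-1],[[0,0,0],0,-1],[[0,0,0],0,-1],[[0,0,-0.3],0,-1],[[0,0,-0.5],0,-1],[[0,0,-0.5],0,-1],[[0,0,-0.5],0,-1]]'
python3 - <<'E'
from fit import *
P={c:eyes.read_camera(c) for c in("scene","top")}
fit("shaker",P,[395.5,238,10,0],"xy",near=[395,238,55]);fit("shaker",P,[395.5,238,10,0],"xyz",near=[395,238,55])
p=P["scene"]
a=cv2.resize(p["pixels"][150:270,190:340],None,fx=4,fy=4,interpolation=cv2.INTER_CUBIC)
cv2.imwrite("pics/c4.png",a[:,:,::-1])
print(env.state()["ft_force"],eyes.spot_point("shaker",p)[0],px(p,[395.6,238.4,10]))
E
python3 go.py 395.5 238.2 41 1.486
```

```text
t: 32.6
eef_pos: [395.2, 238.2, 170.5]
tcp_rot: [3.142, 0.0, 1.486]
ft_force: [0.3, 0.5, -0.7]
opening: 0.979
grip_force: 0.0
shaker [391.261 237.105  10.      0.   ] {'scene': np.float64(0.191)}
shaker [391.657 236.178   9.118   0.   ] {'scene': np.float64(0.19)}
[ 0.388 -0.425  0.679] {'centre': [221.9, 279.4], 'score': 0.59} [222.345 279.543]
t 32.95 pos [394.9 238.  168.5] yaw 1.486 j [ 0.4   0.27  1.96 -0.    0.91  0.48] F [0.3 0.1 0.4] op 0.999 grip 0.0
 mm [   0.6    0.2 -127.5] turn -0.0 shift after turn [0.004 0.01  2.126] before turn [0.006 0.013 2.126]
```

View pics/c4.png

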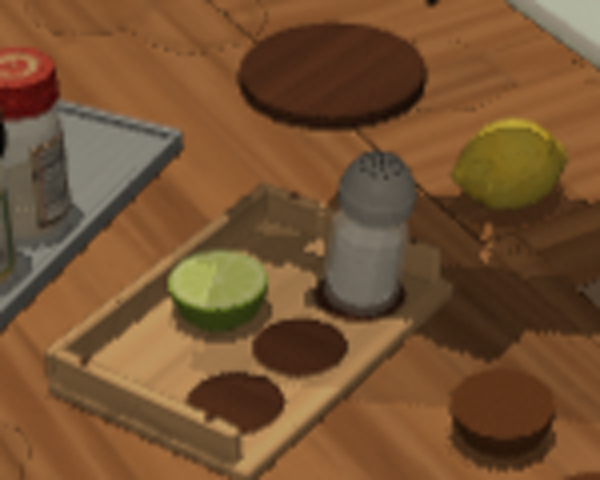

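The shaker seems to lean. I'll see whether it was only rocking.

```bash
python3 - <<'E'
from h import *
for i in range(6): p=eyes.read_camera("scene")
q=eyes.read_camera("top")
a=cv2.resize(p["pixels"][150:270,190:340],None,fx=4,fy=4,interpolation=cv2.INTER_CUBIC)
b=cv2.resize(q["pixels"][180:240,190:290],None,fx=4,fy=4,interpolation=cv2.INTER_CUBIC)
cv2.imwrite("pics/c5.png",np.vstack([a[120:,:],np.pad(b,((0,0),(0,200),(0,0)))])[:,:,::-1])
E
```

```text
(no output)
```

View pics/c5.png

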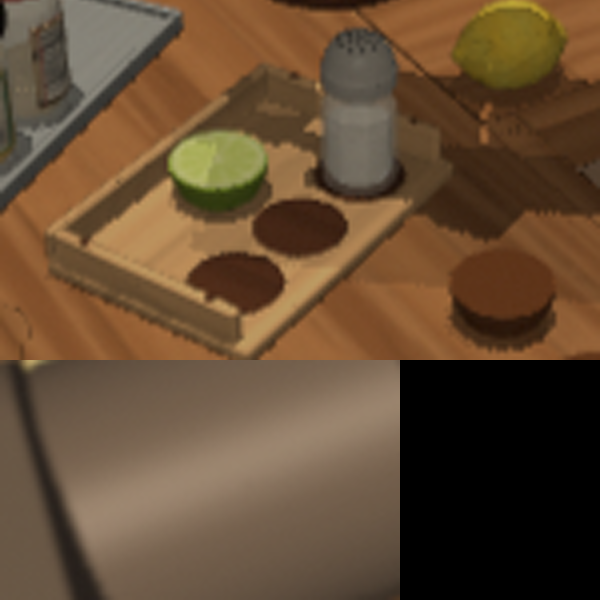

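It was only rocking. The shaker stands upright on its inlay again. I'll compare its place with the earlier picture.

```bash
python3 - <<'E'
from h import *
p=eyes.read_camera("scene");save(p,"s6")
a=cv2.imread("pics/s2.png");b=cv2.imread("pics/s6.png")
def up(i): return cv2.resize(i,None,fx=8,fy=8,interpolation=cv2.INTER_CUBIC)
for nm,(r0,r1,c0,c1) in {"whole":(188,230,268,291),"glass":(208,230,268,291),"cap":(186,206,268,291),"rack(ref)":(225,262,206,262)}.items():
    m=cv2.matchTemplate(up(b[r0-6:r1+6,c0-6:c1+6]),up(a[r0:r1,c0:c1]),cv2.TM_CCOEFF_NORMED);_,v,_,l=cv2.minMaxLoc(m);print(nm,round(v,3),(np.array(l)-48)/8)
print(px(p,[400,238,10])-px(p,[395,238,10]),px(p,[395,243,10])-px(p,[395,238,10]))
E
```

```text
whole 0.559 [0.5   0.375]
glass 0.843 [0.125 0.125]
cap 0.285 [2. 2.]
rack(ref) 0.986 [0. 0.]
[-0.65234617 -2.00501478] [ 1.19755008 -1.12353842]
```

Its shift is under half a millimetre. I'll grip lower, about 47 mm above its underside (TCP 38).

```bash
python3 -m inch '[[[0.004,0.01,0.3],0,-1],[[0,0,0.4],0,-1],[[0,0,0.4],0,-1],[[0,0,0.4],0,-1],[[0,0,0.3],0,-1],[[0,0,0.2],0,-1],[[0,0,0.1],0,-1],[[0,0,0.07],0,-1],[[0,0,0],0,-1],[[0,0,0],0,-1]]'
python3 -m inch '[[[0,0,0],0,0.0],[[0,0,0],0,0.0],[[0,0,0],0,0.0],[[0,0,0],0,0.05],[[0,0,0],0,0.1],[[0,0,0],0,0.15],[[0,0,0],0,0.2],[[0,0,0],0,0.25],[[0,0,0],0,1],[[0,0,0],0,1]]'
python3 go.py 395.5 238.2 38 1.486
```

```text
t: 34.6
eef_pos: [396.1, 238.5, 39.6]
tcp_rot: [3.141, -0.0, 1.486]
ft_force: [0.3, -0.1, -0.5]
opening: 0.999
grip_force: 0.0
t: 35.85
eef_pos: [395.9, 238.4, 39.3]
tcp_rot: [-3.142, 0.0, 1.486]
ft_force: [-1.2, 0.2, -0.3]
opening: 0.392
grip_force: 29.5
t 35.85 pos [395.9 238.4  39.3] yaw 1.486 j [ 0.4   0.48  2.09 -0.    0.57  0.48] F [-1.2  0.2 -0.3] op 0.392 grip 29.5
 mm [-0.4 -0.2 -1.3] turn 0.0 shift after turn [-0.004 -0.006  0.021] before turn [-0.004 -0.006  0.021]
```

Firm grip (37 mm, no vertical force). I'll lift it and carry it to S-36 (596.5, 218.6).

```bash
python3 -m inch '[[[0,0,-0.1],0,1],[[0,0,-0.3],0,1],[[0,0,-0.45],0,1],[[0,0,-0.45],0,1],[[0,0,-0.45],0,1],[[0,0,-0.45],0,1],[[0,0,-0.4],-0.48,1],[[0,0,-0.4],-0.48,1],[[0,0,-0.2],-0.48,1],[[0,0,-0.1],-0.48,1]]'
python3 go.py 596.5 218.6 237 1.654
```

```text
t: 37.1
eef_pos: [395.9, 238.4, 238.4]
tcp_rot: [3.14, -0.0, 1.655]
ft_force: [0.2, -0.8, -0.6]
opening: 0.396
grip_force: 29.4
t 37.1 pos [395.9 238.4 238.4] yaw 1.655 j [ 0.4   0.19  1.86 -0.    1.09  0.31] F [ 0.2 -0.8 -0.6] op 0.396 grip 29.4
 mm [200.6 -19.8  -1.4] turn 0.01 shift after turn [-0.607  3.304  0.023] before turn [-0.61   3.303  0.027]
```

```bash
python3 go.py 594.7 204.5 237 1.654
```

```text
t 37.1 pos [395.9 238.4 238.4] yaw 1.655 j [ 0.4   0.19  1.86 -0.    1.09  0.31] F [ 0.2 -0.8 -0.6] op 0.396 grip 29.4
 mm [198.8 -33.9  -1.4] turn 0.01 shift after turn [-0.838  3.254  0.023] before turn [-0.841  3.254  0.027]
```

```bash
python3 -m inch '[[[-0.06,0.2,0],0,1],[[-0.1,0.35,0],0,1],[[-0.11,0.45,0],0,1],[[-0.11,0.45,0],0,1],[[-0.11,0.45,0],0,1],[[-0.11,0.45,0],0,1],[[-0.11,0.45,0],0,1],[[-0.08,0.3,0],0,1],[[-0.05,0.154,0],0,1],[[0,0,0],0,1]]'
python3 -m inch '[[[0,0,0.4],0,1],[[0,0,0.5],0,1],[[0,0,0.5],0,1],[[0,0,0.5],0,1],[[0,0,0.5],0,1],[[0,0,0.4],0,1],[[0,0,0.25],0,1],[[0,0,0.12],0,1],[[0,0,0.08],0,1],[[0,0,0.03],0,1]]'
python3 go.py 594.7 204.5 37.3 1.654
```

```text
t: 38.35
eef_pos: [595.2, 203.8, 236.5]
tcp_rot: [-3.141, 0.0, 1.653]
ft_force: [0.9, 0.4, -1.0]
opening: 0.395
grip_force: 29.4
t: 39.6
eef_pos: [594.9, 204.4, 40.9]
tcp_rot: [3.141, -0.0, 1.654]
ft_force: [-0.5, -0.4, -0.8]
opening: 0.395
grip_force: 29.4
t 39.6 pos [594.9 204.4  40.9] yaw 1.654 j [ 0.23  0.65  1.68 -0.    0.81  0.14] F [-0.5 -0.4 -0.8] op 0.395 grip 29.4
 mm [-0.2  0.1 -3.6] turn -0.01 shift after turn [ 0.002 -0.003  0.059] before turn [ 0.002 -0.003  0.059]
```

```bash
python3 -m inch '[[[0,0,0.03],0,1],[[0,0,0.028],0,1],[[0,0,0],0,1],[[0,0,0],0,0],[[0,0,0],0,-0.5],[[0,0,0],0,-1],[[0,0,0],0,-1],[[0,0,0],0,-1],[[0,0,0],0,-1],[[0,0,0],0,-1]]'
python3 go.py 594.7 204.5 37.3 1.654
python3 -m inch '[[[0,0,-0.1],0,-1],[[0,0,-0.3],0,-1],[[0,0,-0.45],0,-1],[[0,0,-0.5],0,-1],[[0,0,-0.5],0,-1],[[0,0,-0.5],0,-1],[[0,0,-0.5],0,-1],[[0,0,-0.4],0,-1],[[0,0,-0.2],0,-1],[[0,0,-0.1],0,-1]]'
python3 go.py 452.2 290 250 3.057
python3 c.py
```

```text
t: 40.85
eef_pos: [594.7, 204.3, 37.0]
tcp_rot: [3.142, 0.0, 1.653]
ft_force: [-0.4, 0.2, -0.6]
opening: 0.994
grip_force: 0.0
t 40.85 pos [594.7 204.3  37. ] yaw 1.653 j [ 0.23  0.66  1.68 -0.    0.8   0.14] F [-0.4  0.2 -0.6] op 0.994 grip 0.0
 mm [0.  0.2 0.3] turn -0.01 shift after turn [ 0.003  0.001 -0.004] before turn [ 0.003  0.001 -0.004]
t: 42.1
eef_pos: [594.6, 204.3, 250.9]
tcp_rot: [3.141, -0.0, 1.654]
ft_force: [-0.8, 0.8, -0.2]
opening: 0.998
grip_force: 0.0
t 42.1 pos [594.6 204.3 250.9] yaw 1.654 j [ 0.23  0.44  1.45 -0.    1.25  0.14] F [-0.8  0.8 -0.2] op 0.998 grip 0.0
 mm [-142.4   85.7   -0.9] turn -16.08 shift after turn [2.485 1.223 0.014] before turn [ 1.619 -2.247  0.013]
shaker [395. 238.  10.   0.] {}
lime [451.006 290.675  10.      0.   ] {'scene': np.float64(0.194), 'top': np.float64(0.046)}
red_jar [592.145 269.589   8.      0.   ] {'scene': np.float64(0.162), 'top': np.float64(0.249)}
dark_jar [587.037 323.698   8.      0.   ] {'scene': np.float64(0.059), 'top': np.float64(0.044)}
```

View pics/s2.png

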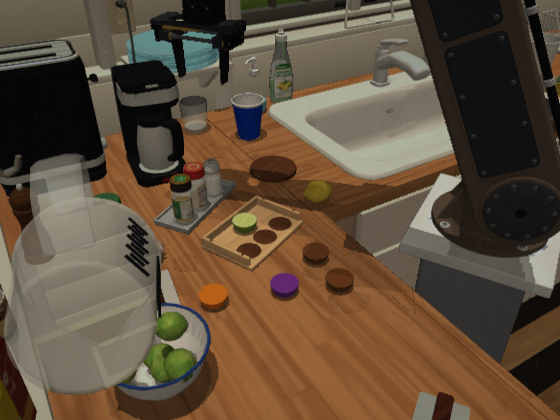

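All three stand on the tray, at about (200,182), (188,194) and (180,212). The lime alone is on the rack at (224,245).

```bash
python3 -m inch '[[[0.08,-0.12,0],0,-1],[[0.16,-0.23,0],0,-1],[[0.2,-0.28,0],0,-1],[[0.2,-0.28,0],0,-1],[[0.2,-0.28,0],0,-1],[[0.2,-0.28,0],0,-1],[[0.2,-0.28,0],0,-1],[[0.2,-0.28,0],0,-1],[[0.12,-0.15,0],-1,-1],[[0.06,-0.07,0],-1,-1]]'
python3 -m inch '[[[0,0,0],-1,-1],[[0,0,0],-1,-1],[[0,0,0.1],-1,-1],[[0,0,0.1],-1,-1],[[0,0,0.1],-1,-1],[[0,0,0.2],-1,-1],[[0,0,0.2],-1,-1],[[0,0,0.2],-1,-1],[[0,0,0.2],-1,-1],[[0,0,0.2],-1,-1]]'
python3 -m inch '[[[0,0,0.2],-1,-1],[[0,0,0.1],-1,-1],[[0,0,0.1],-1,-1],[[0,0,0.1],-1,-1],[[0,0,0],-0.08,-1],[[0,0,0],0,-1],[[0,0,0],0,-1],[[0,0,0],0,-1],[[0,0,0],0,-1],[[0,0,0],0,-1]]'
python3 go.py 451.4 290.3 14 3.057; python3 - <<'E'
from fit import *
P={c:eyes.read_camera(c) for c in("scene","top")}
fit("lime",P,[451,290,10,0],"xy",near=[451,290,25])
E
```

```text
t: 43.85
eef_pos: [450.7, 290.4, 250.1]
tcp_rot: [3.141, 0.0, 1.832]
ft_force: [-0.5, -0.1, 0.3]
opening: 1.003
grip_force: 0.0
t: 45.1
eef_pos: [451.3, 290.0, 171.7]
tcp_rot: [3.142, 0.0, 2.704]
ft_force: [0.7, 0.4, -0.7]
opening: 1.003
grip_force: 0.0
t: 46.35
eef_pos: [451.9, 289.6, 142.0]
tcp_rot: [-3.142, 0.0, 3.057]
ft_force: [-0.1, -0.6, 0.1]
opening: 1.001
grip_force: 0.0
t 46.35 pos [451.9 289.6 142. ] yaw 3.057 j [ 0.45  0.41  1.82 -0.    0.91 -1.04] F [-0.1 -0.6  0.1] op 1.001 grip 0.0
 mm [  -0.5    0.7 -128. ] turn -0.0 shift after turn [0.008 0.011 2.134] before turn [0.009 0.011 2.134]
lime [450.284 293.556  10.      0.   ] {'scene': np.float64(0.139)}
```

```bash
python3 -m inch '[[[0.008,0.011,0.3],0,-1],[[0,0,0.4],0,-1],[[0,0,0.4],0,-1],[[0,0,0.4],0,-1],[[0,0,0.3],0,-1],[[0,0,0.18],0,-1],[[0,0,0.1],0,-1],[[0,0,0.05],0,-1],[[0,0,0],0,-1],[[0,0,0],0,-1]]'
python3 -m inch '[[[0,0,0],0,0],[[0,0,0],0,0],[[0,0,0],0,0],[[0,0,0],0,1],[[0,0,0],0,1],[[0,0,0],0,1],[[0,0,0],0,1],[[0,0,0],0,1],[[0,0,0],0,1],[[0,0,0],0,1]]'
python3 go.py 529.7 34.8 150 3.057
```

```text
t: 47.8
eef_pos: [451.6, 290.4, 14.6]
tcp_rot: [3.141, 0.001, 3.057]
ft_force: [-1.1, 0.5, 0.6]
opening: 0.999
grip_force: 0.0
t: 49.05
eef_pos: [451.4, 290.3, 14.2]
tcp_rot: [-3.141, 0.0, 3.057]
ft_force: [-0.2, 0.5, 1.0]
opening: 0.022
grip_force: 0.0
t 49.05 pos [451.4 290.3  14.2] yaw 3.057 j [ 0.45  0.6   1.93 -0.    0.62 -1.04] F [-0.2  0.5  1. ] op 0.022 grip 0.0
 mm [  78.3 -255.5  135.8] turn -0.0 shift after turn [-1.66  -4.133 -2.264] before turn [-1.661 -4.133 -2.263]
```

The gripper closed on nothing, so I'll look.

```bash
python3 - <<'E'
from h import *
p=eyes.read_camera("scene");q=eyes.read_camera("top")
a=cv2.resize(p["pixels"][150:270,190:340],None,fx=4,fy=4,interpolation=cv2.INTER_CUBIC)
b=cv2.resize(q["pixels"][160:250,175:295],None,fx=4,fy=4,interpolation=cv2.INTER_CUBIC)[:,:]
cv2.imwrite("pics/c7.png",cv2.resize(np.vstack([a,np.pad(b,((0,0),(0,120),(0,0)))]),None,fx=.7,fy=.7)[:,:,::-1])
E
```

```text
(no output)
```

View pics/c7.png

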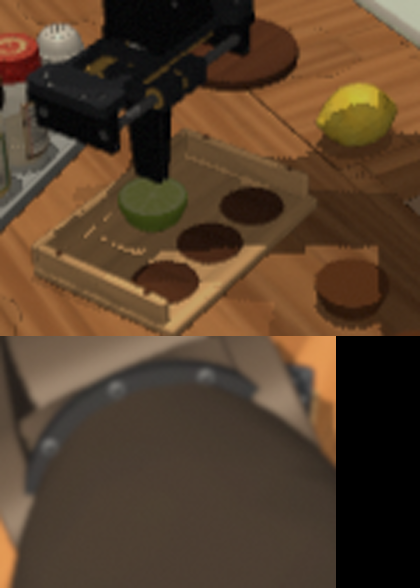

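Both failures fit fingertips that sit about 20 mm higher than the TCP reading suggests: on the shaker they pinched the dome top, and here they closed just above the lime. I'll compute the tip height from the picture.

```bash
python3 - <<'E'
from h import *
p=eyes.read_camera("scene")
for z in (10,14,24,34,40,50): print(z,px(p,[451.4,290.3,z]))
E
python3 -m inch '[[[0,0,0],0,-1],[[0,0,0],0,-1],[[0,0,0],0,-1],[[0,0,0],0,-1],[[0,0,0],0,-1],[[0,0,0],0,-1],[[0,0,0],0,-1],[[0,0,0],0,-1],[[0,0,0],0,-1],[[0,0,0],0,-1]]'
python3 - <<'E'
from h import *
p=eyes.read_camera("scene")
for y in (290.3-47,290.3+47): print(px(p,[451.4,y,14]),(px(p,[451.4,y,14])-[165,195])*5)
a=cv2.resize(p["pixels"][165:265,195:315],None,fx=5,fy=5,interpolation=cv2.INTER_CUBIC)
cv2.imwrite("pics/c8.png",a[:,:,::-1])
E
```

```text
10 [227.51262709 245.03995086]
14 [226.01601612 244.95948591]
24 [222.24799673 244.75689917]
34 [218.44166994 244.55225285]
40 [216.13924257 244.42846335]
50 [212.27039767 244.22045576]
t: 50.45
eef_pos: [451.4, 290.3, 14.2]
tcp_rot: [-3.142, 0.0, 3.057]
ft_force: [0.1, 0.8, -0.4]
opening: 0.974
grip_force: 0.0
[214.84592177 256.35789366] [249.22960885 306.78946828]
[237.87906409 232.85396077] [364.39532047 189.26980387]
```

View pics/c8.png

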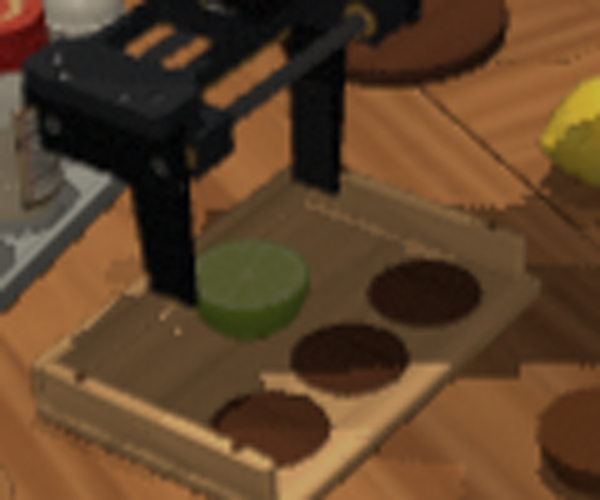

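The finger tips show at crop (175,300) and (318,190), about 30 mm higher than the reported TCP (predicted 64 and 59 crop rows lower). The lime is untouched. I'll descend further in small steps and watch the force.

```bash
python3 -m inch '[[[0,0,0.035],0,-1],[[0,0,0.035],0,-1],[[0,0,0.035],0,-1],[[0,0,0.035],0,-1],[[0,0,0.035],0,-1],[[0,0,0.035],0,-1],[[0,0,0.035],0,-1],[[0,0,0.035],0,-1],[[0,0,0.035],0,-1],[[0,0,0],0,-1]]'
python3 - <<'E'
from h import *
s=env.state();print(s["eef_pos"],s["ft_force"])
p=eyes.read_camera("scene")
a=cv2.resize(p["pixels"][165:265,195:315],None,fx=5,fy=5,interpolation=cv2.INTER_CUBIC)
cv2.imwrite("pics/c9.png",a[:,:,::-1])
E
```

```text
t: 51.75
eef_pos: [451.3, 290.3, -4.9]
tcp_rot: [-3.141, -0.0, 3.057]
ft_force: [-0.1, 0.9, 0.5]
opening: 0.995
grip_force: 0.0
[451.33146208 290.2652527   -4.86447503] [-0.1498092   0.85495799  0.5347005 ]
```

View pics/c9.png

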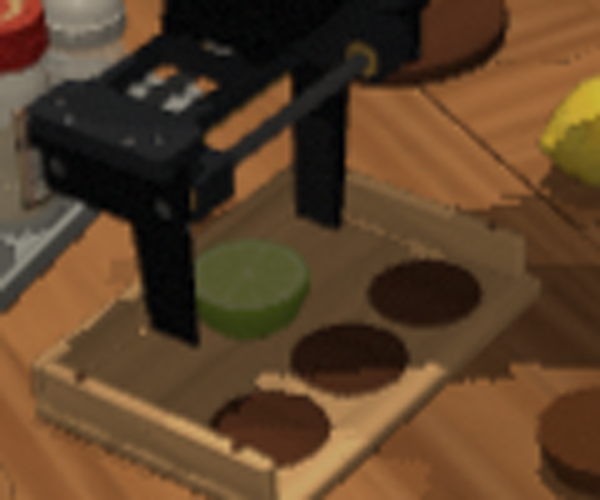

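Tips are still about 18 mm above the floor; down 12 more, then close.

```bash
python3 -m inch '[[[0,0,0.04],0,-1],[[0,0,0.04],0,-1],[[0,0,0.04],0,-1],[[0,0,0.03],0,-1],[[0,0,0.03],0,-1],[[0,0,0.02],0,-1],[[0,0,0],0,-1],[[0,0,0],0,-1],[[0,0,0],0,-1],[[0,0,0],0,-1]]'
python3 -m inch '[[[0,0,0],0,-0.3],[[0,0,0],0,-0.3],[[0,0,0],0,-0.2],[[0,0,0],0,-0.1],[[0,0,0],0,0],[[0,0,0],0,0.1],[[0,0,0],0,1],[[0,0,0],0,1],[[0,0,0],0,1],[[0,0,0],0,1]]'
python3 go.py 529.7 34.8 150 3.057
```

```text
t: 53.05
eef_pos: [451.4, 290.3, -16.6]
tcp_rot: [-3.142, 0.0, 3.057]
ft_force: [0.4, 0.5, 0.0]
opening: 0.999
grip_force: 0.0
t: 54.3
eef_pos: [451.4, 290.3, -16.7]
tcp_rot: [-3.142, 0.0, 3.057]
ft_force: [-0.1, 0.1, 0.5]
opening: 0.523
grip_force: 30.0
t 54.3 pos [451.4 290.3 -16.7] yaw 3.057 j [ 0.45  0.65  1.94 -0.    0.55 -1.04] F [-0.1  0.1  0.5] op 0.523 grip 30.0
 mm [  78.3 -255.5  166.7] turn -0.0 shift after turn [-1.66  -4.133 -2.778] before turn [-1.661 -4.133 -2.778]
```

Gripped (50 mm). Lift and carry to the board.

```bash
python3 -m inch '[[[0,0,-0.05],0,1],[[0,0,-0.2],0,1],[[0,0,-0.4],0,1],[[0,0,-0.5],0,1],[[0,0,-0.5],0,1],[[0,0,-0.5],0,1],[[0,0,-0.4],0,1],[[0,0,-0.2],0,1],[[0,0,-0.03],0,1],[[0,0,0],0,1]]'
python3 -m inch '[[[-0.08,-0.2,0],0,1],[[-0.15,-0.4,0],0,1],[[-0.22,-0.55,0],0,1],[[-0.23,-0.58,0],0,1],[[-0.23,-0.58,0],0,1],[[-0.23,-0.58,0],0,1],[[-0.23,-0.58,0],0,1],[[-0.17,-0.4,0],0,1],[[-0.09,-0.2,0],0,1],[[-0.03,-0.063,0],0,1]]'
python3 go.py 529.7 34.8 -14.4 3.057
python3 - <<'E'
from fit import *
P={c:eyes.read_camera(c) for c in("scene","top")}
fit("lime",P,[530,35,165,0],"xyz",near=[530,35,180])
E
```

```text
t: 55.55
eef_pos: [451.1, 290.2, 149.5]
tcp_rot: [-3.141, -0.001, 3.057]
ft_force: [0.0, 0.2, -0.7]
opening: 0.528
grip_force: 30.0
t: 56.8
eef_pos: [529.5, 34.2, 149.7]
tcp_rot: [-3.142, -0.001, 3.056]
ft_force: [0.3, -0.4, 0.1]
opening: 0.529
grip_force: 30.0
t 56.8 pos [529.5  34.2 149.7] yaw 3.056 j [-0.06  0.39  1.82 -0.    0.93 -1.55] F [ 0.3 -0.4  0.1] op 0.529 grip 30.0
 mm [   0.2    0.6 -164.1] turn -0.01 shift after turn [-2.000e-03  1.000e-02  2.736e+00] before turn [-0.004  0.01   2.736]
lime [527.281  29.068 173.983   0.   ] {'scene': np.float64(0.317), 'top': np.float64(0.944)}
```

```bash
python3 -m inch '[[[0,0.01,0.3],0,1],[[0,0,0.5],0,1],[[0,0,0.5],0,1],[[0,0,0.5],0,1],[[0,0,0.4],0,1],[[0,0,0.25],0,1],[[0,0,0.12],0,1],[[0,0,0.07],0,1],[[0,0,0.05],0,1],[[0,0,0],0,1]]'
python3 go.py 529.7 34.8 -14.4 3.057
```

```text
t: 58.25
eef_pos: [529.9, 35.4, -11.0]
tcp_rot: [-3.142, 0.001, 3.057]
ft_force: [0.1, -0.1, -0.6]
opening: 0.528
grip_force: 30.0
t 58.25 pos [529.9  35.4 -11. ] yaw 3.057 j [-0.06  0.63  1.95 -0.    0.55 -1.54] F [ 0.1 -0.1 -0.6] op 0.528 grip 30.0
 mm [-0.2 -0.6 -3.4] turn -0.0 shift after turn [ 0.002 -0.01   0.056] before turn [ 0.002 -0.01   0.056]
```

```bash
python3 -m inch '[[[0,0,0.03],0,1],[[0,0,0.025],0,1],[[0,0,0],0,1],[[0,0,0],0,-0.3],[[0,0,0],0,-0.6],[[0,0,0],0,-1],[[0,0,0],0,-1],[[0,0,0],0,-1],[[0,0,-0.1],0,-1],[[0,0,-0.3],0,-1]]'
python3 -m inch '[[[0,0,-0.5],0,-1],[[0,0,-0.5],0,-1],[[0,0,-0.5],1,-1],[[0,0,-0.5],1,-1],[[0,0,-0.5],1,-1],[[0,0,-0.5],1,-1],[[0,0,-0.5],1,-1],[[0,0,-0.4],1,-1],[[0,0,-0.2],1,-1],[[0,0,0],1,-1]]'
python3 -m inch '[[[0,0,0],1,-1],[[0,0,0],1,-1],[[0,0,0],1,-1],[[0,0,0],1,-1],[[0,0,0],1,-1],[[0,0,0],1,-1],[[0,0,0],1,-1],[[0,0,0],1,-1],[[0,0,0],0.08,-1],[[0,0,0],0,-1]]'
python3 go.py 594.7 204.4 240 1.654
python3 - <<'E'
from fit import *
P={c:eyes.read_camera(c) for c in("scene","top")}
p=P["scene"];save(p,"s10")
fit("lime",P,[530,35,12,0],"xy",near=[530,35,25]);fit("bar_board",P,[530,35,0,0],"xy",near=[530,35,10]);fit("shaker",P,[595,204,8,0],"xy",near=[595,204,50])
a=cv2.resize(p["pixels"][120:270,150:350],None,fx=4,fy=4,interpolation=cv2.INTER_CUBIC)
cv2.imwrite("pics/c10.png",a[:,:,::-1])
E
```

```text
t: 59.5
eef_pos: [529.3, 35.4, 9.4]
tcp_rot: [-3.141, -0.001, 3.057]
ft_force: [0.8, -1.0, 0.1]
opening: 1.0
grip_force: 0.0
t: 60.75
eef_pos: [529.8, 35.4, 256.9]
tcp_rot: [3.14, 0.002, 2.356]
ft_force: [-1.4, 1.0, -0.3]
opening: 0.999
grip_force: 0.0
t: 62.0
eef_pos: [529.6, 35.4, 255.6]
tcp_rot: [3.141, 0.0, 1.655]
ft_force: [1.2, -0.3, -0.8]
opening: 1.0
grip_force: 0.0
t 62.0 pos [529.6  35.4 255.6] yaw 1.655 j [-0.06  0.28  1.68 -0.    1.18 -0.14] F [ 1.2 -0.3 -0.8] op 1.0 grip 0.0
 mm [ 65.1 169.  -15.6] turn 0.01 shift after turn [2.717 1.316 0.261] before turn [2.715 1.319 0.26 ]
lime [530.123  35.373  12.      0.   ] {'scene': np.float64(0.17), 'top': np.float64(0.087)}
bar_board [529.45   34.918   0.      0.   ] {'scene': np.float64(0.187), 'top': np.float64(0.048)}
shaker [593.933 205.707   8.      0.   ] {'scene': np.float64(0.149), 'top': np.float64(0.078)}
```

View pics/c10.png

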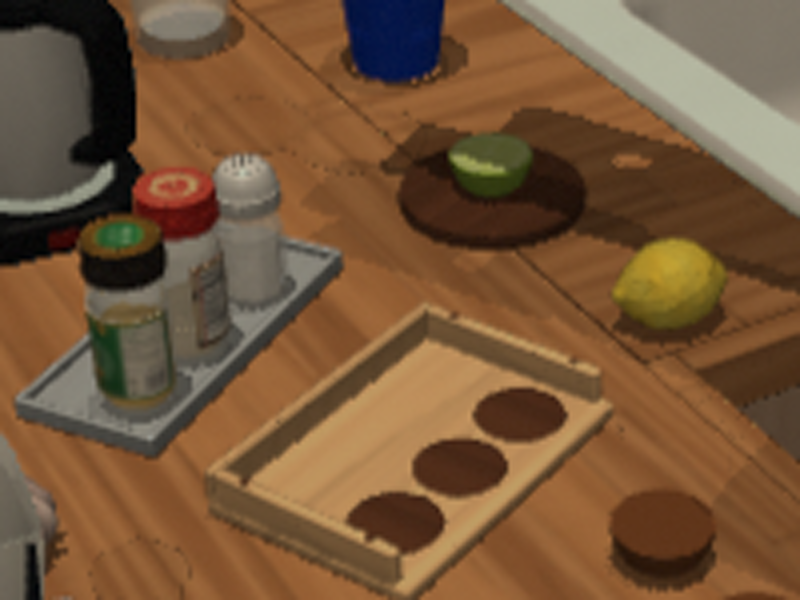

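The lime lies cut face up on the middle of the board at crop (165,490). All three stand upright on the tray, so the shaker goes back first.

```bash
python3 -m inch '[[[0.1,0.05,0],0,-1],[[0.25,0.12,0],0,-1],[[0.35,0.17,0],0,-1],[[0.4,0.2,0],0,-1],[[0.4,0.2,0],0,-1],[[0.4,0.2,0],0,-1],[[0.4,0.2,0],0,-1],[[0.25,0.11,0],0,-1],[[0.12,0.05,0],0,-1],[[0.045,0.016,0],0,-1]]'
python3 -m inch '[[[0,0,0.3],0,-1],[[0,0,0.5],0,-1],[[0,0,0.5],0,-1],[[0,0,0.5],0,-1],[[0,0,0.5],0,-1],[[0,0,0.5],0,-1],[[0,0,0.35],0,-1],[[0,0,0.25],0,-1],[[0,0,0.1],0,-1],[[0,0,0.05],0,-1]]'
python3 go.py 594.7 204.4 37.2 1.654
```

```text
t: 63.65
eef_pos: [594.8, 204.5, 255.3]
tcp_rot: [-3.141, 0.0, 1.654]
ft_force: [-0.1, 0.4, 0.2]
opening: 0.997
grip_force: 0.0
t: 64.9
eef_pos: [595.2, 204.2, 42.7]
tcp_rot: [3.141, 0.0, 1.653]
ft_force: [-0.4, -0.7, -0.3]
opening: 1.003
grip_force: 0.0
t 64.9 pos [595.2 204.2  42.7] yaw 1.653 j [ 0.23  0.65  1.67 -0.    0.82  0.14] F [-0.4 -0.7 -0.3] op 1.003 grip 0.0
 mm [-0.5  0.2 -5.5] turn -0.01 shift after turn [ 0.004 -0.008  0.092] before turn [ 0.004 -0.008  0.092]
```

```bash
python3 -m inch '[[[0.003,-0.006,0.05],0,-1],[[0,0,0.034],0,-1],[[0,0,0],0,0],[[0,0,0],0,0],[[0,0,0],0,0.05],[[0,0,0],0,0.15],[[0,0,0],0,0.25],[[0,0,0],0,1],[[0,0,0],0,1],[[0,0,0],0,1]]'
python3 go.py 594.7 204.4 37.2 1.654
python3 -m inch '[[[0,0,-0.1],0,1],[[0,0,-0.3],0,1],[[0,0,-0.45],0,1],[[0,0,-0.45],0,1],[[0,0,-0.45],0,1],[[0,0,-0.45],0,1],[[0,0,-0.4],0.48,1],[[0,0,-0.4],0.48,1],[[0,0,-0.2],0.48,1],[[0,0,-0.1],0.48,1]]'
python3 go.py 395.9 238.4 237 1.486
```

```text
t: 66.15
eef_pos: [594.5, 204.4, 37.3]
tcp_rot: [-3.141, 0.0, 1.654]
ft_force: [-0.5, -0.1, -0.6]
opening: 0.396
grip_force: 29.5
t 66.15 pos [594.5 204.4  37.3] yaw 1.654 j [ 0.23  0.66  1.68 -0.    0.81  0.14] F [-0.5 -0.1 -0.6] op 0.396 grip 29.5
 mm [ 0.2  0.  -0.1] turn -0.01 shift after turn [-0.     0.003  0.002] before turn [-0.     0.003  0.002]
t: 67.4
eef_pos: [594.6, 204.5, 237.7]
tcp_rot: [3.139, -0.001, 1.485]
ft_force: [-0.5, -1.0, -1.8]
opening: 0.396
grip_force: 29.4
t 67.4 pos [594.6 204.5 237.7] yaw 1.485 j [ 0.23  0.45  1.47 -0.    1.22  0.31] F [-0.5 -1.  -1.8] op 0.396 grip 29.4
 mm [-198.7   33.9   -0.7] turn -0.02 shift after turn [ 0.283 -3.347  0.012] before turn [ 0.279 -3.347  0.005]
```

```bash
python3 -m inch '[[[0.02,-0.2,0],0,1],[[0.03,-0.37,0],0,1],[[0.04,-0.46,0],0,1],[[0.04,-0.46,0],0,1],[[0.04,-0.46,0],0,1],[[0.04,-0.46,0],0,1],[[0.03,-0.46,0],0,1],[[0.03,-0.32,0],0,1],[[0.013,-0.157,0],0,1],[[0,0,0],0,1]]'
python3 -m inch '[[[0,0,0.4],0,1],[[0,0,0.5],0,1],[[0,0,0.5],0,1],[[0,0,0.5],0,1],[[0,0,0.5],0,1],[[0,0,0.4],0,1],[[0,0,0.22],0,1],[[0,0,0.12],0,1],[[0,0,0.06],0,1],[[0,0,0],0,1]]'
python3 go.py 395.9 238.4 39.3 1.486
```

```text
t: 68.65
eef_pos: [395.7, 238.5, 235.6]
tcp_rot: [3.141, -0.0, 1.487]
ft_force: [0.7, -0.6, -1.6]
opening: 0.392
grip_force: 29.4
t: 69.9
eef_pos: [396.1, 238.4, 43.7]
tcp_rot: [3.141, -0.0, 1.486]
ft_force: [0.2, 0.4, -1.0]
opening: 0.393
grip_force: 29.4
t 69.9 pos [396.1 238.4  43.7] yaw 1.486 j [ 0.4   0.47  2.09 -0.    0.58  0.48] F [ 0.2  0.4 -1. ] op 0.393 grip 29.4
 mm [-0.2 -0.  -4.4] turn -0.0 shift after turn [-0.001 -0.004  0.073] before turn [-0.001 -0.004  0.073]
```

Set it down, release, rise, and turn back for the red jar on the tray.

```bash
python3 -m inch '[[[0,-0.003,0.04],0,1],[[0,0,0.03],0,1],[[0,0,0],0,1],[[0,0,0],0,0],[[0,0,0],0,-0.4],[[0,0,0],0,-1],[[0,0,0],0,-1],[[0,0,0],0,-1],[[0,0,0],0,-1],[[0,0,-0.1],0,-1]]'
python3 -m inch '[[[0,0,-0.3],0,-1],[[0,0,-0.5],0,-1],[[0,0,-0.5],0,-1],[[0,0,-0.5],0,-1],[[0,0,-0.5],0,-1],[[0,0,-0.5],0,-1],[[0,0,-0.5],-0.48,-1],[[0,0,-0.3],-0.48,-1],[[0,0,-0.1],-0.48,-1],[[0,0,0],-0.48,-1]]'
python3 go.py 592.2 270.3 260 1.654
```

```text
t: 71.15
eef_pos: [395.5, 238.3, 45.1]
tcp_rot: [-3.141, 0.0, 1.486]
ft_force: [0.2, -0.6, -0.8]
opening: 0.994
grip_force: 0.0
t: 72.4
eef_pos: [395.6, 238.4, 268.1]
tcp_rot: [3.14, -0.0, 1.655]
ft_force: [0.5, 0.7, -0.5]
opening: 1.001
grip_force: 0.0
t 72.4 pos [395.6 238.4 268.1] yaw 1.655 j [ 0.4   0.16  1.81 -0.    1.17  0.32] F [ 0.5  0.7 -0.5] op 1.001 grip 0.0
 mm [196.6  31.9  -8.1] turn 0.01 shift after turn [0.258 3.309 0.135] before turn [0.255 3.309 0.139]
```

```bash
python3 -m inch '[[[0.02,0.2,0],0,-1],[[0.03,0.36,0],0,-1],[[0.04,0.46,0],0,-1],[[0.04,0.46,0],0,-1],[[0.04,0.46,0],0,-1],[[0.03,0.46,0],0,-1],[[0.03,0.46,0],0,-1],[[0.02,0.3,0],0,-1],[[0.008,0.149,0],0,-1],[[0,0,0],0,-1]]'
python3 -m inch '[[[0,0,0.4],0,-1],[[0,0,0.5],0,-1],[[0,0,0.5],0,-1],[[0,0,0.5],0,-1],[[0,0,0.5],0,-1],[[0,0,0.4],0,-1],[[0,0,0.25],0,-1],[[0,0,0.12],0,-1],[[0,0,0.06],0,-1],[[0,0,0],0,-1]]'
python3 go.py 592.2 270.3 69.6 1.654
```

```text
t: 73.65
eef_pos: [592.5, 270.1, 266.7]
tcp_rot: [-3.141, 0.0, 1.653]
ft_force: [0.2, -0.9, -0.0]
opening: 1.005
grip_force: 0.0
t: 74.9
eef_pos: [592.5, 270.3, 73.8]
tcp_rot: [3.141, -0.0, 1.654]
ft_force: [0.0, 0.6, 1.2]
opening: 0.997
grip_force: 0.0
t 74.9 pos [592.5 270.3  73.8] yaw 1.654 j [ 0.33  0.64  1.59 -0.    0.91  0.24] F [0.  0.6 1.2] op 0.997 grip 0.0
 mm [-0.3  0.  -4.2] turn -0.01 shift after turn [ 0.001 -0.005  0.071] before turn [ 0.001 -0.005  0.071]
```

```bash
python3 -m inch '[[[0,-0.003,0.04],0,-1],[[0,0,0.026],0,-1],[[0,0,0],0,0],[[0,0,0],0,0],[[0,0,0],0,1],[[0,0,0],0,1],[[0,0,0],0,1],[[0,0,0],0,1],[[0,0,0],0,1],[[0,0,0],0,1]]'
python3 go.py 592.2 270.3 69.7 1.654
python3 -m inch '[[[0,0,-0.1],0,1],[[0,0,-0.3],0,1],[[0,0,-0.45],0,1],[[0,0,-0.45],0,1],[[0,0,-0.45],0,1],[[0,0,-0.45],0,1],[[0,0,-0.4],0.48,1],[[0,0,-0.4],0.48,1],[[0,0,-0.2],0.48,1],[[0,0,-0.1],0.48,1]]'
python3 go.py 401.05 294.1 270 1.486
```

```text
t: 76.15
eef_pos: [592.1, 270.2, 69.4]
tcp_rot: [-3.142, 0.0, 1.653]
ft_force: [-0.1, -0.0, 0.3]
opening: 0.457
grip_force: 30.0
t 76.15 pos [592.1 270.2  69.4] yaw 1.653 j [ 0.33  0.64  1.6  -0.    0.9   0.24] F [-0.1 -0.   0.3] op 0.457 grip 30.0
 mm [0.1 0.1 0.3] turn -0.01 shift after turn [ 0.002  0.002 -0.005] before turn [ 0.002  0.002 -0.005]
t: 77.4
eef_pos: [592.1, 270.2, 269.8]
tcp_rot: [3.139, -0.001, 1.485]
ft_force: [1.3, 0.2, -1.1]
opening: 0.459
grip_force: 30.0
t 77.4 pos [592.1 270.2 269.8] yaw 1.485 j [ 0.33  0.46  1.37 -0.    1.31  0.41] F [ 1.3  0.2 -1.1] op 0.459 grip 30.0
 mm [-191.1   23.9    0.2] turn -0.02 shift after turn [ 1.270e-01 -3.207e+00 -3.000e-03] before turn [ 0.122 -3.207 -0.01 ]
```

```bash
python3 -m inch '[[[0.01,-0.2,0],0,1],[[0.02,-0.35,0],0,1],[[0.02,-0.44,0],0,1],[[0.02,-0.44,0],0,1],[[0.02,-0.44,0],0,1],[[0.02,-0.44,0],0,1],[[0.01,-0.44,0],0,1],[[0.005,-0.3,0],0,1],[[0,-0.153,0],0,1],[[0,0,0],0,1]]'
python3 -m inch '[[[0,0,0.4],0,1],[[0,0,0.5],0,1],[[0,0,0.5],0,1],[[0,0,0.5],0,1],[[0,0,0.5],0,1],[[0,0,0.4],0,1],[[0,0,0.22],0,1],[[0,0,0.12],0,1],[[0,0,0.06],0,1],[[0,0,0],0,1]]'
python3 go.py 401.05 294.1 71.4 1.486
```

```text
t: 78.65
eef_pos: [401.1, 294.0, 267.6]
tcp_rot: [3.141, -0.0, 1.487]
ft_force: [0.6, -0.0, 0.2]
opening: 0.458
grip_force: 30.0
t: 79.9
eef_pos: [401.5, 294.0, 75.7]
tcp_rot: [3.141, -0.0, 1.486]
ft_force: [0.4, 0.3, -1.0]
opening: 0.462
grip_force: 30.0
t 79.9 pos [401.5 294.   75.7] yaw 1.486 j [ 0.5   0.46  1.98 -0.    0.71  0.58] F [ 0.4  0.3 -1. ] op 0.462 grip 30.0
 mm [-0.4  0.1 -4.3] turn -0.0 shift after turn [ 0.    -0.007  0.072] before turn [ 0.    -0.007  0.072]
```

```bash
python3 -m inch '[[[0,-0.003,0.04],0,1],[[0,0,0.028],0,1],[[0,0,0],0,1],[[0,0,0],0,0],[[0,0,0],0,-0.4],[[0,0,0],0,-1],[[0,0,0],0,-1],[[0,0,0],0,-1],[[0,0,0],0,-1],[[0,0,-0.1],0,-1]]'
python3 -m inch '[[[0,0,-0.3],0,-1],[[0,0,-0.45],0,-1],[[0,0,-0.45],0,-1],[[0,0,-0.5],0,-1],[[0,0,-0.5],0,-1],[[0,0,-0.5],0,-1],[[0,0,-0.3],-0.48,-1],[[0,0,-0.2],-0.48,-1],[[0,0,0],-0.48,-1],[[0,0,0],-0.48,-1]]'
python3 go.py 587.8 322.2 266 1.654
```

```text
t: 81.15
eef_pos: [400.9, 293.8, 77.3]
tcp_rot: [-3.141, 0.001, 1.486]
ft_force: [-0.8, 0.5, 0.9]
opening: 0.996
grip_force: 0.0
t: 82.4
eef_pos: [401.0, 293.9, 269.9]
tcp_rot: [3.141, -0.0, 1.655]
ft_force: [0.7, -0.8, -0.6]
opening: 0.996
grip_force: 0.0
t 82.4 pos [401.  293.9 269.9] yaw 1.655 j [ 0.5   0.22  1.73 -0.    1.19  0.42] F [ 0.7 -0.8 -0.6] op 0.996 grip 0.0
 mm [186.8  28.3  -3.9] turn 0.01 shift after turn [0.211 3.143 0.065] before turn [0.209 3.143 0.067]
```

```bash
python3 -m inch '[[[0.01,0.2,0],0,-1],[[0.03,0.35,0],0,-1],[[0.03,0.43,0],0,-1],[[0.03,0.43,0],0,-1],[[0.03,0.43,0],0,-1],[[0.03,0.43,0],0,-1],[[0.03,0.43,0],0,-1],[[0.015,0.3,0],0,-1],[[0.006,0.143,0],0,-1],[[0,0,0],0,-1]]'
python3 -m inch '[[[0,0,0.4],0,-1],[[0,0,0.5],0,-1],[[0,0,0.5],0,-1],[[0,0,0.5],0,-1],[[0,0,0.5],0,-1],[[0,0,0.4],0,-1],[[0,0,0.25],0,-1],[[0,0,0.12],0,-1],[[0,0,0.06],0,-1],[[0,0,0],0,-1]]'
python3 go.py 587.8 322.2 69.6 1.654
```

```text
t: 83.65
eef_pos: [588.2, 322.0, 268.9]
tcp_rot: [-3.141, 0.0, 1.653]
ft_force: [0.2, 0.6, -0.1]
opening: 0.998
grip_force: 0.0
t: 84.9
eef_pos: [588.2, 322.2, 76.0]
tcp_rot: [3.141, -0.0, 1.654]
ft_force: [-0.2, 0.0, -0.0]
opening: 0.998
grip_force: 0.0
t 84.9 pos [588.2 322.2  76. ] yaw 1.654 j [ 0.4   0.66  1.54 -0.    0.94  0.32] F [-0.2  0.  -0. ] op 0.998 grip 0.0
 mm [-0.4 -0.  -6.4] turn -0.01 shift after turn [-0.    -0.006  0.107] before turn [-0.    -0.006  0.107]
```

```bash
python3 -m inch '[[[0,-0.003,0.06],0,-1],[[0,0,0.04],0,-1],[[0,0,0],0,0],[[0,0,0],0,0],[[0,0,0],0,1],[[0,0,0],0,1],[[0,0,0],0,1],[[0,0,0],0,1],[[0,0,0],0,1],[[0,0,0],0,1]]'
python3 go.py 587.8 322.2 69.7 1.654
python3 -m inch '[[[0,0,-0.1],0,1],[[0,0,-0.3],0,1],[[0,0,-0.45],0,1],[[0,0,-0.45],0,1],[[0,0,-0.45],0,1],[[0,0,-0.45],0,1],[[0,0,-0.4],0.48,1],[[0,0,-0.4],0.48,1],[[0,0,-0.2],0.48,1],[[0,0,-0.1],0.48,1]]'
python3 go.py 406.1 348.7 270 1.486
```

```text
t: 86.15
eef_pos: [587.8, 322.1, 69.5]
tcp_rot: [3.142, 0.0, 1.654]
ft_force: [0.0, 0.3, 0.6]
opening: 0.455
grip_force: 30.0
t 86.15 pos [587.8 322.1  69.5] yaw 1.654 j [ 0.4   0.67  1.54 -0.    0.93  0.32] F [0.  0.3 0.6] op 0.455 grip 30.0
 mm [0.  0.1 0.2] turn -0.01 shift after turn [ 0.001  0.    -0.003] before turn [ 0.001  0.    -0.003]
t: 87.4
eef_pos: [587.8, 322.2, 269.9]
tcp_rot: [3.14, -0.001, 1.485]
ft_force: [-0.5, 0.3, -0.9]
opening: 0.456
grip_force: 30.0
t 87.4 pos [587.8 322.2 269.9] yaw 1.485 j [ 0.4   0.49  1.31 -0.    1.34  0.49] F [-0.5  0.3 -0.9] op 0.456 grip 30.0
 mm [-1.817e+02  2.650e+01  1.000e-01] turn -0.02 shift after turn [ 1.840e-01 -3.055e+00 -1.000e-03] before turn [ 0.18  -3.055 -0.007]
```

```bash
python3 -m inch '[[[0.01,-0.2,0],0,1],[[0.02,-0.34,0],0,1],[[0.03,-0.42,0],0,1],[[0.03,-0.42,0],0,1],[[0.03,-0.42,0],0,1],[[0.03,-0.42,0],0,1],[[0.02,-0.42,0],0,1],[[0.01,-0.27,0],0,1],[[0,-0.143,0],0,1],[[0,0,0],0,1]]'
python3 -m inch '[[[0,0,0.4],0,1],[[0,0,0.5],0,1],[[0,0,0.5],0,1],[[0,0,0.5],0,1],[[0,0,0.5],0,1],[[0,0,0.4],0,1],[[0,0,0.22],0,1],[[0,0,0.12],0,1],[[0,0,0.06],0,1],[[0,0,0],0,1]]'
python3 go.py 406.1 348.7 71.6 1.486
```

```text
t: 88.65
eef_pos: [406.0, 348.5, 267.7]
tcp_rot: [3.141, -0.0, 1.487]
ft_force: [0.7, -0.5, -1.1]
opening: 0.456
grip_force: 30.0
t: 89.9
eef_pos: [406.4, 348.5, 75.9]
tcp_rot: [3.141, -0.0, 1.486]
ft_force: [-0.8, -0.6, -0.9]
opening: 0.451
grip_force: 30.0
t 89.9 pos [406.4 348.5  75.9] yaw 1.486 j [ 0.59  0.5   1.89 -0.    0.76  0.67] F [-0.8 -0.6 -0.9] op 0.451 grip 30.0
 mm [-0.3  0.2 -4.3] turn -0.0 shift after turn [ 0.002 -0.006  0.071] before turn [ 0.002 -0.006  0.071]
```

```bash
python3 -m inch '[[[0.002,-0.003,0.04],0,1],[[0,0,0.028],0,1],[[0,0,0],0,1],[[0,0,0],0,0],[[0,0,0],0,-0.4],[[0,0,0],0,-1],[[0,0,0],0,-1],[[0,0,0],0,-1],[[0,0,0],0,-1],[[0,0,-0.1],0,-1]]'
python3 -m inch '[[[0,0,-0.3],0,-1],[[0,0,-0.45],0,-1],[[0,0,-0.5],0,-1],[[0,0,-0.5],0,-1],[[0,0,-0.5],0,-1],[[0,0,-0.5],0,-1],[[0,0,-0.5],0,-1],[[0,0,-0.4],0,-1],[[0,0,-0.2],0,-1],[[0,0,0],0,-1]]'
python3 -m inch '[[[0,0.2,0],0,-1],[[0,0.3,0],0,-1],[[0,0.4,0],0,-1],[[0,0.4,0],0,-1],[[0,0.4,0],0,-1],[[0,0.4,0],0,-1],[[0,0.3,0],0,-1],[[0,0.2,0],0,-1],[[0,0.1,0],0,-1],[[0,0,0],0,-1]]'
python3 - <<'E'
from fit import *
P={c:eyes.read_camera(c) for c in("scene","top")}
for n,x,y,z in(("shaker",395.5,238,10),("red_jar",401,294,10),("dark_jar",405.5,350,10),("lime",530,35,12)): fit(n,P,[x,y,z,0],"xy",near=[x,y,z+(60 if n!="lime" else 12)])
p=P["scene"];save(p,"s11")
a=cv2.imread("pics/scene0.png");b=cv2.imread("pics/s11.png")
def up(i): return cv2.resize(i,None,fx=8,fy=8,interpolation=cv2.INTER_CUBIC)
for nm,(r0,r1,c0,c1) in {"shaker":(200,222,272,290),"red":(190,238,254,276),"dark":(205,255,235,260)}.items():
    m=cv2.matchTemplate(up(b[r0-6:r1+6,c0-6:c1+6]),up(a[r0:r1,c0:c1]),cv2.TM_CCOEFF_NORMED);_,v,_,l=cv2.minMaxLoc(m);print(nm,round(v,3),(np.array(l)-48)/8)
cv2.imwrite("pics/c11.png",np.hstack([cv2.resize(i[150:270,200:300],None,fx=4,fy=4,interpolation=cv2.INTER_CUBIC) for i in(a,b)]))
E
```

```text
t: 91.15
eef_pos: [405.8, 348.4, 77.4]
tcp_rot: [-3.141, 0.001, 1.486]
ft_force: [-0.1, -1.1, 1.0]
opening: 0.993
grip_force: 0.0
t: 92.4
eef_pos: [406.0, 348.6, 308.8]
tcp_rot: [3.141, -0.0, 1.486]
ft_force: [0.4, -0.2, 0.2]
opening: 1.0
grip_force: 0.0
t: 93.65
eef_pos: [567.6, 334.8, 308.1]
tcp_rot: [-3.141, 0.0, 1.486]
ft_force: [-0.7, 0.0, -0.3]
opening: 1.002
grip_force: 0.0
shaker [394.199 238.305  10.      0.   ] {'scene': np.float64(0.258)}
red_jar [400.775 294.425  10.      0.   ] {'scene': np.float64(0.135)}
dark_jar [406.282 351.407  10.      0.   ] {'scene': np.float64(0.081)}
lime [530.358  35.142  12.      0.   ] {'scene': np.float64(0.184), 'top': np.float64(0.053)}
shaker 0.901 [-0.375 -0.125]
red 0.955 [-0.125 -0.125]
dark 0.957 [-0.125  0.   ]
```

View pics/c11.png

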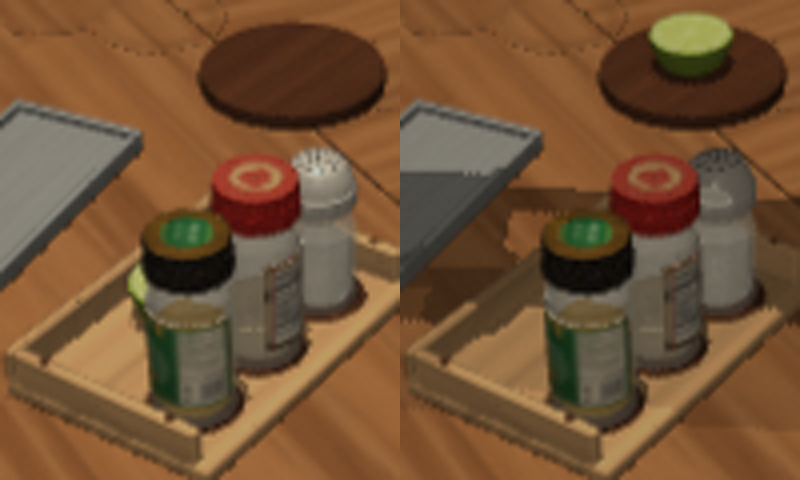

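Jars and shaker stand where they did before, within about 1 mm, and the lime is cut face up on the middle of the board. The gripper is open and clear, so I'm handing in.

```bash
python3 -c "
from cell import env
print(env.job_done())"
```

```text
the job is handed in; nothing more can be done
None
```

The job is handed in at about 94 s of the 122 s allowed: both jars and the shaker are back upright within about 1 mm of where they stood, the lime half lies cut face up on the middle of the board, and the gripper is open and clear; on its first grip the shaker was pressed with about 33 N and rocked before settling upright.

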